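Clear the dog board and set the bench dogs

TASK

Get the dog board ready for the next stave: take the scraper block, lower it on to the board and push all the loose wood chips off into the chip tray, before any dog goes in. Then put every bench dog from the rack through a hole of the board, any hole, fully home with its shoulder flat on the board, and leave the scraper block lying flat in the middle of its cork mat. Do not disturb the mallet, square or glue bottle.

Things in the scene. Friction and masses are not known exactly. Their poses are not given: they have to be found in the camera images.
- board: Fixed plywood dog board: slab 180 (x) x 280 (y) x 30 mm on two battens, flat top 70 mm above the bench. Origin: on the bench under its centre; +x points to the long edge with the chip tray (away from the robot), +y along the board. Four 21 mm through holes in a row parallel to y, 50 mm from the centre towards -x, 70 mm apart, empty space below.
- tray: Fixed open steel chip tray on the bench, tucked 5 mm under the board's far long edge and turned with it: 150 (x) x 330 (y) mm outside, 35 mm high, walls and floor 5 mm, same axes as the board. Origin: under its centre. Its inside begins just at the board's edge, so what is pushed off that edge falls in.
- rack: Fixed wooden stand for the dogs, 140 x 140 mm, top 60 mm above the bench, with 2 x 2 holes of 21 mm, 85 mm apart. Origin: on the bench under its centre. On the left or on the right of the board.
- mat: Fixed flat cork mat for the scraper block, 110 (x) x 180 (y) x 4 mm. Origin: under its centre. On the other side of the board from the rack.
- scraper: Loose wooden scraper block, 0.15 to 0.31 kg: foot 40 (x) x 130 (y) x 26 mm high with a steel edge all round, and on it a dark upright grip 24 (x) x 60 (y) mm, from 26 to 71 mm above the underside. Origin: centre of the underside, z up. It starts lying on the mat, its length along the mat's.
- hole0 (a point): Centre of the mouth of one of the board's four dog holes, level with the board's top (first from the board's -y end); hole 21 mm wide with a 2 mm chamfer, straight through the 30 mm slab. All start empty.
- hole1 (a point): Centre of the mouth of one of the board's four dog holes, level with the board's top (second from the board's -y end); hole 21 mm wide with a 2 mm chamfer, straight through the 30 mm slab. All start empty.
- hole2 (a point): Centre of the mouth of one of the board's four dog holes, level with the board's top (third from the board's -y end); hole 21 mm wide with a 2 mm chamfer, straight through the 30 mm slab. All start empty.
- hole3 (a point): Centre of the mouth of one of the board's four dog holes, level with the board's top (fourth from the board's -y end); hole 21 mm wide with a 2 mm chamfer, straight through the 30 mm slab. All start empty.
- dog0: Loose wooden bench dog (absent in some starts), 0.04 to 0.09 kg, all alike: round shank 18 mm across and 50 mm long with a tapered foot, below a round head 30 mm across and 40 mm high; 90 mm in all. Origin: centre of the foot's end, z towards the head. Starts upright in the rack, shoulder on its top. When home in the board its foot is 20 mm above the bench.
- dog1: Loose wooden bench dog (absent in some starts), 0.04 to 0.09 kg, all alike: round shank 18 mm across and 50 mm long with a tapered foot, below a round head 30 mm across and 40 mm high; 90 mm in all. Origin: centre of the foot's end, z towards the head. Starts upright in the rack, shoulder on its top. When home in the board its foot is 20 mm above the bench.
- dog2: Loose wooden bench dog (absent in some starts), 0.04 to 0.09 kg, all alike: round shank 18 mm across and 50 mm long with a tapered foot, below a round head 30 mm across and 40 mm high; 90 mm in all. Origin: centre of the foot's end, z towards the head. Starts upright in the rack, shoulder on its top. When home in the board its foot is 20 mm above the bench.
- dog3: Loose wooden bench dog (absent in some starts), 0.04 to 0.09 kg, all alike: round shank 18 mm across and 50 mm long with a tapered foot, below a round head 30 mm across and 40 mm high; 90 mm in all. Origin: centre of the foot's end, z towards the head. Starts upright in the rack, shoulder on its top. When home in the board its foot is 20 mm above the bench.
- chip0: Loose wood chip (absent in some starts), flat, 40 x 28 x 9 mm, 14 g, lying on the board. Origin: centre of its underside as it starts. Too big to fall through the holes.
- chip1: Loose wood chip (absent in some starts), flat, 40 x 28 x 9 mm, 14 g, lying on the board. Origin: centre of its underside as it starts. Too big to fall through the holes.
- chip2: Loose wood chip (absent in some starts), flat, 40 x 28 x 9 mm, 14 g, lying on the board. Origin: centre of its underside as it starts. Too big to fall through the holes.
- chip3: Loose wood chip (absent in some starts), flat, 40 x 28 x 9 mm, 14 g, lying on the board. Origin: centre of its underside as it starts. Too big to fall through the holes.
- chip4: Loose wood chip (absent in some starts), flat, 40 x 28 x 9 mm, 14 g, lying on the board. Origin: centre of its underside as it starts. Too big to fall through the holes.
- mallet: Bystander: wooden mallet lying on the bench, head 110 x 60 x 60 mm, 305 mm long overall, far left; origin on the bench, 130 mm from the handle end.
- square: Bystander: try square lying flat, 120 mm wooden stock and 170 mm steel blade, far right; origin under the stock.
- glue: Bystander: white glue bottle, 60 mm wide, 150 mm high, at the left; origin under it.
Mind the look-alikes: they are no part of the job. Leave any red or turquoise look-alike of the dog0 alone.

How it is judged:
On the way, in this order (a step that is already met when the one before it is completed fails the run):
1. the scraper block is lowered to the board (its underside within 14 mm of the board's top, over the board) (z of scraper in the frame of board between 0.06 and 0.084 m and x of scraper in the frame of board between -0.115 and 0.115 m and y of scraper in the frame of board between -0.16 and 0.16 m), for 0.2 s.
2. all chips lie in the chip tray, and no dog is in the board yet (x of chip0 in the frame of tray between -0.075 and 0.075 m and y of chip0 in the frame of tray between -0.165 and 0.165 m and z of each of chip0, chip1, chip2, chip3, chip4 in the frame of tray below 0.045 m and x of chip1 in the frame of tray between -0.075 and 0.075 m and y of chip1 in the frame of tray between -0.165 and 0.165 m and x of chip2 in the frame of tray between -0.075 and 0.075 m and y of chip2 in the frame of tray between -0.165 and 0.165 m and x of chip3 in the frame of tray between -0.075 and 0.075 m and y of chip3 in the frame of tray between -0.165 and 0.165 m and x of chip4 in the frame of tray between -0.075 and 0.075 m and y of chip4 in the frame of tray between -0.165 and 0.165 m and (z of dog0 in the frame of board above 0.065 m or horizontal distance between dog0 and board above 0.17 m) and (z of dog1 in the frame of board above 0.065 m or horizontal distance between dog1 and board above 0.17 m) and (z of dog2 in the frame of board above 0.065 m or horizontal distance between dog2 and board above 0.17 m) and (z of dog3 in the frame of board above 0.065 m or horizontal distance between dog3 and board above 0.17 m)), for 0.2 s.
At the end, for the whole second after the job is handed in: Every chip rests in the tray; every dog stands in a hole of the board, within 6 mm of its centre, upright within 0.08 rad, shoulder within 4 mm of the board; the scraper block lies flat (0.1 rad) on its mat, within 38 mm (across) and 30 mm (along) of the middle; all at rest (x of chip0 in the frame of tray between -0.075 and 0.075 m and y of chip0 in the frame of tray between -0.165 and 0.165 m and z of each of chip0, chip1, chip2, chip3, chip4 in the frame of tray below 0.045 m and x of chip1 in the frame of tray between -0.075 and 0.075 m and y of chip1 in the frame of tray between -0.165 and 0.165 m and x of chip2 in the frame of tray between -0.075 and 0.075 m and y of chip2 in the frame of tray between -0.165 and 0.165 m and x of chip3 in the frame of tray between -0.075 and 0.075 m and y of chip3 in the frame of tray between -0.165 and 0.165 m and x of chip4 in the frame of tray between -0.075 and 0.075 m and y of chip4 in the frame of tray between -0.165 and 0.165 m and (horizontal distance between dog0 and hole0 below 0.006 m or horizontal distance between dog0 and hole1 below 0.006 m or horizontal distance between dog0 and hole2 below 0.006 m or horizontal distance between dog0 and hole3 below 0.006 m) and z of dog0 in the frame of board between 0.012 and 0.024 m and angle between each of dog0, dog1, dog2, dog3's own z axis and vertical below 0.08 rad and linear speed of each of dog0, dog1, dog2, dog3, scraper, chip0, chip1, chip2, chip3, chip4 below 0.02 m/s and (horizontal distance between dog1 and hole0 below 0.006 m or horizontal distance between dog1 and hole1 below 0.006 m or horizontal distance between dog1 and hole2 below 0.006 m or horizontal distance between dog1 and hole3 below 0.006 m) and z of dog1 in the frame of board between 0.012 and 0.024 m and (horizontal distance between dog2 and hole0 below 0.006 m or horizontal distance between dog2 and hole1 below 0.006 m or horizontal distance between dog2 and hole2 below 0.006 m or horizontal distance between dog2 and hole3 below 0.006 m) and z of dog2 in the frame of board between 0.012 and 0.024 m and (horizontal distance between dog3 and hole0 below 0.006 m or horizontal distance between dog3 and hole1 below 0.006 m or horizontal distance between dog3 and hole2 below 0.006 m or horizontal distance between dog3 and hole3 below 0.006 m) and z of dog3 in the frame of board between 0.012 and 0.024 m and x of scraper in the frame of mat between -0.038 and 0.038 m and y of scraper in the frame of mat between -0.03 and 0.03 m and z of scraper in the frame of mat below 0.01 m and angle between scraper's own z axis and vertical below 0.1 rad); the robot touches nothing.
It fails at once if the mallet is pushed more than 30 mm (distance of mallet from where it was at the start of the episode above 0.03 m).
It fails at once if the square is pushed more than 30 mm (distance of square from where it was at the start of the episode above 0.03 m).
It fails at once if the glue is pushed more than 30 mm (distance of glue from where it was at the start of the episode above 0.03 m).
Of dog0, dog1, dog2, dog3 only 3 to 4 are there at a start; the rules pass over those that are not, and their reading is None.
Of chip0, chip1, chip2, chip3, chip4 only 3 to 5 are there at a start; the rules pass over those that are not, and their reading is None.
At some moment in a run one of scraper, chip0, chip1, chip2, chip3, chip4 may be knocked a few centimetres aside while the robot is not near it.
It also fails if it takes over 210 s, if anything falls off the work surface, if the arm or the gripper's body presses on something with over 40 N, if the wrist force passes 120 N, or if a joint passes its speed limit or range.

ROBOT

A 6-joint arm with a two-finger parallel gripper is mounted at the origin on the work surface. World frame = base frame: x ahead of the robot, y to its left, z up, the work surface at z = 0. Lengths are in m, angles in rad, forces in N, time in s.
With the tool pointing down it reaches from about 0.425 to 0.925 m from the base axis. Payload 12.5 kg.
Tool frame: the origin (TCP) lies at the very end of the fingers, on their centre line; the grasp point (between the pads) lies 19 mm behind it; z points along the fingers, y is the line along which they close (so a half turn about z gives the same grasp; the last joint's range is limited). The gripper opens to 85 mm and grips with 20 to 120 N. Pads are 22 mm wide; open, the fingers measure 114 mm over their backs; the gripper's body (76 mm by 85 mm) begins 54 mm behind the grasp point. The pads swing forward as they close: fully open they stand 13 mm farther back than shut.
Start: joints at [-1.264, 0.491, 1.559, -0, 1.092, -0.106], TCP at [0.251, -0.573, 0.201] pointing down, gripper open.
Joint ranges: [-3.1, 3.1], [-0.84, 2.19], [0.05, 2.79], [-1.13, 4.28], [0.06, 2.93], [-2.69, 2.69]. Speed limits (rad/s): [2.22, 2.22, 2.79, 3.14, 3.14, 3.14].

INTERFACE

Orientations are given as a unit quaternion [x, y, z, w].
In Python, from bench import arm gives the robot as it stands.
- The arm moves only by the tool apply_moves, never from a script. Its argument "series" is a list of rows, each an object of numbers: "tx", "ty", "tz": the shift along the world's x, y, z in mm; "ax", "ay", "az": the turn, a rotation vector about the world's x, y, z in degrees; "grip": the opening, from 0 (shut) to 1 (fully open). In form: [{"tx": .., "ty": .., "tz": .., "ax": .., "ay": .., "az": .., "grip": ..}, ...]. A call has 1 to 20 rows; each row shifts and turns the commanded pose from where the row before left it; what a row does not reach is not made up. A row lasts 1/10 s, in which the tool goes at most 50 mm and 8.59 degrees, less where a joint would pass 70% of its speed; a pose out of reach is approached as far as the arm can. A call with a gripper value outside its range is refused whole. The fingers move at their own pace and stop on an object; "newtons" is the grip in N (left out, the last holds). Time passes only in rows, so rows that do not move let the fingers close. It gives the time, the measured TCP pose, the force, the opening and the grip force at its end, in the units of the state.
- arm.state(): the state, without advancing time (a new reading comes with each control period).
- arm.snapshot(name): name is "side" or "top"; returns a dict with "color" (480x640x3 uint8, red, green, blue), "camera_matrix" (3x3 intrinsics, pixels), "dist" ([k1, k2, p1, p2, k3] as OpenCV has them; the pictures are not rectified), "extrinsics" (4x4, takes a point from camera to world coordinates). Camera axes: x right, y up, looking along -z (the intrinsics and any distortion apply to the point x, -y, -z); pixel columns grow to the right and rows downward; lengths in m; the calibration is good to about 2 mm. A picture is of the moment at which its call begins. There is no depth.
- arm.close_job(): hands the job in; it is judged then, once.
The state is a dict: "clock": time; "q": joint angles; "joint_vel": joint speeds; "tau": joint torques, N m; "eef_pos": TCP position; "eef_rot": TCP orientation; "force": force on the tool from outside, world axes, zero at the start; "torque": the same for the moment, N m; "gripper_width": opening from 0.0 (shut) to 1.0 (fully open); "grasp_force": force on a finger pad.
Only numpy, scipy, OpenCV 4.12 (cv2) and the standard library are available. Lean on these libraries where they do the work, as an engineer would, in place of code of your own. Each camera call takes 0.05 s, during which the arm holds its last target. There are 200 camera calls.

## Working session

There is one attempt and no reset: what is moved stays moved. The work goes in short steps, Python scripts to look and compute and a tool call to move; the robot and the scene stay as the last step left them, time stands still between calls to the robot, and variables do not carry over. Pictures are saved under pics/ and viewed, at most 14 in all, crops included, and the job is handed in when it is done.

Besides the shell and the picture viewer there is one more tool, called after "Emit:" by a JSON object that holds its "op" and its "data". apply_moves: Moves the arm, as the interface text tells. Its arguments: {"type":"object","properties":{"series":{"type":"array"},"newtons":{"type":"number"}},"required":["series"]}

```bash
mkdir -p pics; ls; python3 - <<'E'
from bench import arm
import cv2,numpy as np
for n in("top","side"):
    s=arm.snapshot(n); cv2.imwrite(f"pics/{n}0.png",s["color"][:,:,::-1]); print(n,s["camera_matrix"],s["dist"],s["extrinsics"])
print(arm.state())
E
```

```text
pics
top [[478.96923536   0.         322.09206709]
 [  0.         478.96923536 235.99780152]
 [  0.           0.           1.        ]] [-0.00866947  0.          0.          0.          0.        ] [[-0.01803529  0.99170834 -0.12723715  0.38210011]
 [-0.9996619  -0.02026947 -0.01628624  0.0533882 ]
 [-0.01873023  0.1269004   0.99173861  1.07964135]
 [ 0.          0.          0.          1.        ]]
side [[464.02397833   0.         315.02678567]
 [  0.         464.02397833 234.13630709]
 [  0.           0.           1.        ]] [-0.09532364  0.          0.          0.          0.        ] [[-0.69435126  0.4332256  -0.57462328 -0.09531525]
 [-0.71943824 -0.39915892  0.56840195  0.700899  ]
 [ 0.01688026  0.80807657  0.58883556  0.71888707]
 [ 0.          0.          0.          1.        ]]
{'clock': 0.1, 'q': array([-1.26360524e+00,  4.91501254e-01,  1.55941854e+00,  8.33813525e-06,
        1.09168755e+00, -1.05600300e-01]), 'joint_vel': array([ 0.00051078, -0.00190016, -0.00162673, -0.00038177, -0.0030384 ,
       -0.00087171]), 'tau': array([ 2.31084356e-03, -6.19447374e+01, -2.62025267e+01, -6.11928112e-05,
        2.90900258e-03, -6.50393712e-07]), 'eef_pos': array([ 0.25067959, -0.57226325,  0.20067462]), 'eef_rot': array([ 9.78776182e-01,  2.04931521e-01, -4.73719269e-05, -5.05145514e-04]), 'force': array([-0.1187331 , -0.34025043, -0.65796755]), 'torque': array([ 0.02947719, -0.02658632,  0.00158333]), 'grasp_force': 0.0, 'gripper_width': 1.0011746028094468}
```

View pics/top0.png

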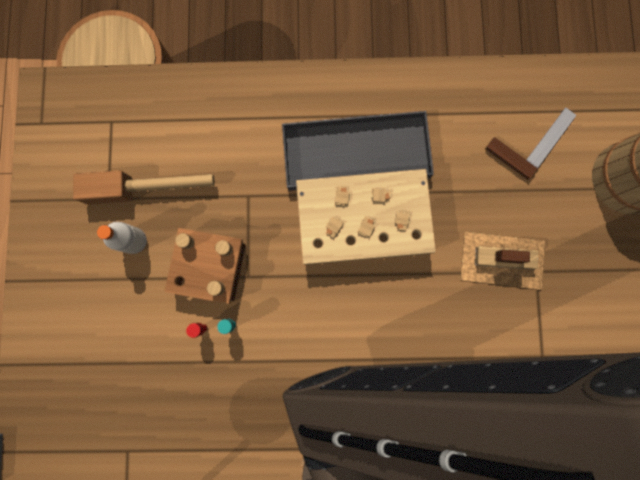

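View pics/side0.png

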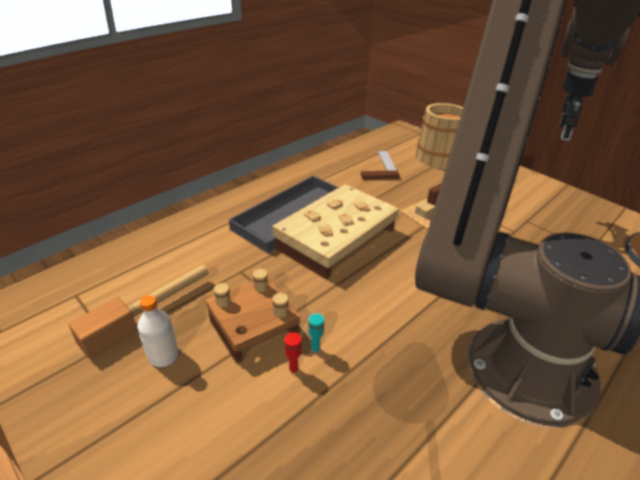

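The top view shows the board around (366,217) with holes at about (317,243), (350,240), (383,237) and (416,234), and 5 chips at (342,197), (380,195), (334,227), (366,228) and (402,220). The rack dogs are at (183,241), (222,247) and (214,288), and the empty rack hole is at (180,281). The mat and scraper are at (503,261), with the dark grip at (513,256).

Candidates that could be taken for dogs: the wooden heads in the rack (183,241), (222,247), (214,288), red (195,330), turquoise (225,326). I choose the three wooden ones. The only scraper candidate is the block on the mat, since the square's stock at (510,160) is a bystander.

```bash
cat > h.py <<'E'
from bench import arm
import cv2,numpy as np
def snap(n,f=None):
    s=arm.snapshot(n)
    if f: cv2.imwrite(f"pics/{f}.png",s["color"][:,:,::-1])
    return s
def ray(s,uv):
    p=cv2.undistortPoints(np.float64(uv).reshape(-1,1,2),s["camera_matrix"],np.array(s["dist"])).reshape(-1,2)
    d=np.c_[p[:,0],-p[:,1],-np.ones(len(p))]@s["extrinsics"][:3,:3].T
    return s["extrinsics"][:3,3],d
def onz(s,uv,z):
    o,d=ray(s,uv); return o+d*((z-o[2])/d[:,2:])
def proj(s,P):
    E=np.linalg.inv(s["extrinsics"]); c=np.atleast_2d(P)@E[:3,:3].T+E[:3,3]
    c=c*[1,-1,-1]
    return cv2.projectPoints(c,np.zeros(3),np.zeros(3),s["camera_matrix"],np.array(s["dist"]))[0].reshape(-1,2)
def blobs(mask,lo=20,hi=1e9):
    n,l,st,c=cv2.connectedComponentsWithStats(mask.astype(np.uint8))
    return [(c[i],st[i][4],cv2.minAreaRect(np.argwhere(l==i)[:,::-1].astype(np.float32))) for i in range(1,n) if lo<=st[i][4]<=hi]
E
python3 - <<'E'
from h import *
s=snap("top"); im=s["color"]; hsv=cv2.cvtColor(im,cv2.COLOR_RGB2HSV)
for n,(u,v) in dict(grip=(513,256),foot=(486,256),mat=(475,275),board=(366,212),chip=(342,198),hole=(383,237),dog=(214,288),rack=(190,265),bench=(400,300),matR=(538,275)).items(): print(n,im[v,u],hsv[v,u])
a=cv2.resize(im[225:300,455:555],None,fx=4,fy=4,interpolation=2); b=cv2.resize(im[225:345,160:250],None,fx=4,fy=4,interpolation=2); c=cv2.resize(im[165:270,295:440],None,fx=2.7,fy=2.7)
W=np.zeros((600,800,3),np.uint8); W[:300,:400]=a; W[:480,400:760]=b; W[310:310+c.shape[0],:c.shape[1]]=c
cv2.imwrite("pics/crop.png",W[:,:,::-1])
E
```

```text
grip [95 57 40] [  9 148  95]
foot [203 164 111] [ 17 116 203]
mat [186 140  91] [ 15 130 186]
board [227 192 134] [ 19 104 227]
chip [207 165 112] [ 17 117 207]
hole [65 46 30] [ 14 137  65]
dog [214 171 115] [ 17 118 214]
rack [168 111  68] [ 13 152 168]
bench [167 123  78] [ 15 136 167]
matR [169 125  82] [ 15 131 169]
```

View pics/crop.png

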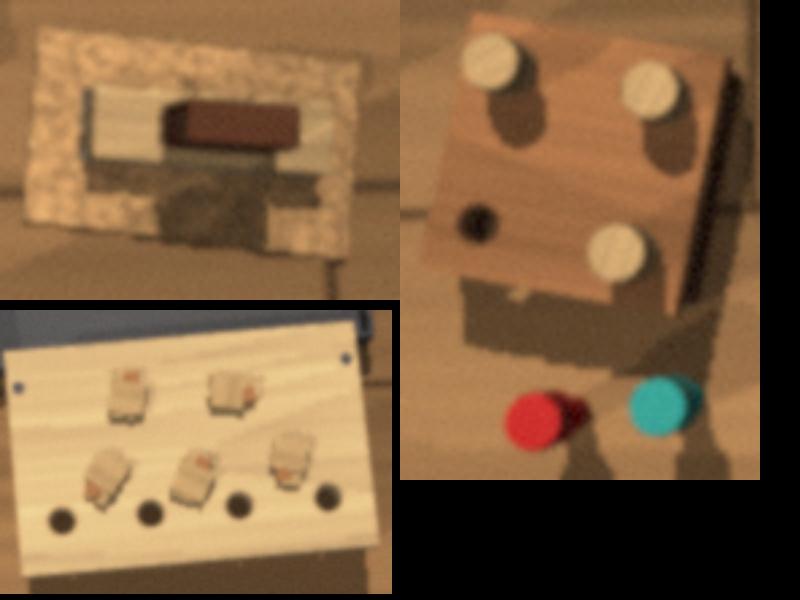

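The crop confirms the choice. The scraper is a light foot with a dark grip on the mat, its steel edge visible. There are three plain wooden dogs in the rack, separate from the red and turquoise ones, plus five chips and four empty holes. Next I measure.

```bash
python3 - <<'E'
from h import *
s=snap("top"); im=s["color"].astype(int); hsv=cv2.cvtColor(s["color"],cv2.COLOR_RGB2HSV)
np.set_printoptions(precision=4,suppress=True)
def reg(u0,v0,u1,v1):
    m=np.zeros(im.shape[:2],bool); m[v0:v1,u0:u1]=1; return m
V=hsv[:,:,2]; S=hsv[:,:,1]
# holes
for c,a,r in blobs((V<130)&reg(300,222,432,255),20,200): print("hole",c,a,onz(s,c,.07)[0])
# dogs
for c,a,r in blobs((V>190)&(S<135)&reg(165,228,245,300),40): print("dog",c,a,onz(s,c,.1)[0],r[1])
# grip top 
for c,a,r in blobs((hsv[:,:,0]<12)&(V<110)&reg(490,246,535,266),60): print("grip",c,a,r, onz(s,cv2.boxPoints(r),.075))
cr=lambda x:np.array(x)/4+[455-.4,225-.4]
G=onz(s,cr([(187,103),(298,105),(297,150),(187,147)]),.075); print("grip",G.mean(0),G)
M=onz(s,cr([(40,27),(360,65),(348,260),(25,222)]),.004); print("mat",M.mean(0),np.linalg.norm(np.diff(M,axis=0),axis=1),np.degrees(np.arctan2(*(M[0]-M[1])[:2])),np.degrees(np.arctan2(*(M[3]-M[2])[:2])))
F=onz(s,cr([(93,88),(332,100),(332,173),(93,160)]),.030); print("foot",F.mean(0),np.linalg.norm(np.diff(F,axis=0),axis=1),np.degrees(np.arctan2(*(F[0]-F[1])[:2])))
cb=lambda x:(np.array(x)-[0,310])/2.7+[295-.3,165-.3]
B=onz(s,cb([(3,351),(354,321),(379,543),(24,577)]),.07); print("board",B.mean(0),np.linalg.norm(np.diff(B,axis=0),axis=1),B)
C=onz(s,cb([(128,397),(233,392),(108,477),(194,478),(291,460)]),.079); print("chips",C)
H=onz(s,[(180,281)],.06);print("rackhole",H)
E
```

```text
hole [415.7937 234.1587] 63 [ 0.5115 -0.1287  0.07  ]
hole [383.0952 237.0952] 63 [ 0.5066 -0.0593  0.07  ]
hole [350.2857 240.    ] 63 [0.5019 0.0103 0.07  ]
hole [317.5    242.8621] 58 [0.4972 0.08   0.07  ]
hole [423.5 253.8] 20 [ 0.4694 -0.1431  0.07  ]
dog [181.4766 239.5   ] 128 [0.5064 0.3612 0.1   ] (12.0, 11.0)
dog [221.4275 246.4962] 131 [0.4902 0.2778 0.1   ] (12.0, 11.0)
dog [213.2764 287.561 ] 123 [0.4061 0.2938 0.1   ] (12.0, 11.0)
grip [512.7475 256.1508] 305 ((512.2908325195312, 256.15576171875), (31.966325759887695, 10.655442237854004), 4.969740867614746) [[ 0.4528 -0.2924  0.075 ]
 [ 0.4751 -0.2957  0.075 ]
 [ 0.4679 -0.3617  0.075 ]
 [ 0.4458 -0.3582  0.075 ]]
grip [ 0.4603 -0.333   0.075 ] [[ 0.473  -0.305   0.075 ]
 [ 0.4708 -0.3628  0.075 ]
 [ 0.4473 -0.3606  0.075 ]
 [ 0.45   -0.3035  0.075 ]]
mat [ 0.457  -0.3323  0.004 ] [0.1796 0.1096 0.179 ] 8.065223757495774 7.842747303803558
foot [ 0.4619 -0.3339  0.03  ] [0.1301 0.04   0.1295] 4.06159901920495
board [ 0.5542 -0.0223  0.07  ] [0.2815 0.1787 0.2786] [[ 0.635   0.1245  0.07  ]
 [ 0.6532 -0.1563  0.07  ]
 [ 0.4749 -0.1677  0.07  ]
 [ 0.4537  0.1101  0.07  ]]
chips [[ 0.5934  0.0257  0.079 ]
 [ 0.5956 -0.0569  0.079 ]
 [ 0.53    0.0428  0.079 ]
 [ 0.5278 -0.0243  0.079 ]
 [ 0.5405 -0.1003  0.079 ]]
rackhole [[0.4223 0.3752 0.06  ]]
```

Emit:
{"op": "apply_moves", "data": {"series": [{"tx": 21, "ty": 24, "az": 6.3, "grip": 1}, {"tx": 21, "ty": 24, "az": 6.3}, {"tx": 21, "ty": 24, "az": 6.3}, {"tx": 21, "ty": 24, "az": 6.3}, {"tx": 21, "ty": 24, "az": 6.3}, {"tx": 21, "ty": 24, "az": 6.3}, {"tx": 21, "ty": 24, "az": 6.3}, {"tx": 21, "ty": 24, "az": 6.3}, {"tx": 21, "ty": 24, "az": 6.3}, {"tx": 21, "ty": 24, "az": 6.3}, {}, {}, {}]}}

```text
invalid input
```

Emit:
{"op": "apply_moves", "data": {"series": [{"tx": 21, "ty": 24, "tz": 0, "ax": 0, "ay": 0, "az": 6.3, "grip": 1}, {"tx": 21, "ty": 24, "tz": 0, "ax": 0, "ay": 0, "az": 6.3, "grip": 1}, {"tx": 21, "ty": 24, "tz": 0, "ax": 0, "ay": 0, "az": 6.3, "grip": 1}, {"tx": 21, "ty": 24, "tz": 0, "ax": 0, "ay": 0, "az": 6.3, "grip": 1}, {"tx": 21, "ty": 24, "tz": 0, "ax": 0, "ay": 0, "az": 6.3, "grip": 1}, {"tx": 21, "ty": 24, "tz": 0, "ax": 0, "ay": 0, "az": 6.3, "grip": 1}, {"tx": 21, "ty": 24, "tz": 0, "ax": 0, "ay": 0, "az": 6.3, "grip": 1}, {"tx": 21, "ty": 24, "tz": 0, "ax": 0, "ay": 0, "az": 6.3, "grip": 1}, {"tx": 21, "ty": 24, "tz": 0, "ax": 0, "ay": 0, "az": 6.3, "grip": 1}, {"tx": 21, "ty": 24, "tz": 0, "ax": 0, "ay": 0, "az": 6.3, "grip": 1}, {"tx": 0, "ty": 0, "tz": 0, "ax": 0, "ay": 0, "az": 0, "grip": 1}, {"tx": 0, "ty": 0, "tz": 0, "ax": 0, "ay": 0, "az": 0, "grip": 1}]}}

```text
clock: 1.4
eef_pos: [0.461, -0.3321, 0.2011]
eef_rot: [0.727, 0.686, -0.0, -0.0]
force: [-0.3, -0.3, 0.5]
gripper_width: 0.999
grasp_force: 0.0
```

Emit:
{"op": "apply_moves", "data": {"series": [{"tx": 0, "ty": -1, "tz": -30, "ax": 0, "ay": 0, "az": 0, "grip": 1}, {"tx": 0, "ty": 0, "tz": -30, "ax": 0, "ay": 0, "az": 0, "grip": 1}, {"tx": 0, "ty": 0, "tz": -30, "ax": 0, "ay": 0, "az": 0, "grip": 1}, {"tx": 0, "ty": 0, "tz": -30, "ax": 0, "ay": 0, "az": 0, "grip": 1}, {"tx": 0, "ty": 0, "tz": -20, "ax": 0, "ay": 0, "az": 0, "grip": 1}, {"tx": 0, "ty": 0, "tz": -15, "ax": 0, "ay": 0, "az": 0, "grip": 1}, {"tx": 0, "ty": 0, "tz": -8, "ax": 0, "ay": 0, "az": 0, "grip": 1}, {"tx": 0, "ty": 0, "tz": 0, "ax": 0, "ay": 0, "az": 0, "grip": 1}, {"tx": 0, "ty": 0, "tz": 0, "ax": 0, "ay": 0, "az": 0, "grip": 0}, {"tx": 0, "ty": 0, "tz": 0, "ax": 0, "ay": 0, "az": 0, "grip": 0}, {"tx": 0, "ty": 0, "tz": 0, "ax": 0, "ay": 0, "az": 0, "grip": 0}, {"tx": 0, "ty": 0, "tz": 0, "ax": 0, "ay": 0, "az": 0, "grip": 0}, {"tx": 0, "ty": 0, "tz": 0, "ax": 0, "ay": 0, "az": 0, "grip": 0}, {"tx": 0, "ty": 0, "tz": 0, "ax": 0, "ay": 0, "az": 0, "grip": 0}, {"tx": 0, "ty": 0, "tz": 0, "ax": 0, "ay": 0, "az": 0, "grip": 0}, {"tx": 0, "ty": 0, "tz": 0, "ax": 0, "ay": 0, "az": 0, "grip": 0}], "newtons": 60}}

```text
clock: 3.0
eef_pos: [0.4612, -0.3337, 0.039]
eef_rot: [0.727, 0.686, 0.0, 0.001]
force: [0.5, 0.9, 6.4]
gripper_width: 0.258
grasp_force: 58.5
```

Emit:
{"op": "apply_moves", "data": {"series": [{"tx": 0, "ty": 0, "tz": 30, "ax": 0, "ay": 0, "az": 0, "grip": 0}, {"tx": 0, "ty": 0, "tz": 40, "ax": 0, "ay": 0, "az": 0, "grip": 0}, {"tx": 0, "ty": 0, "tz": 40, "ax": 0, "ay": 0, "az": 0, "grip": 0}, {"tx": 0, "ty": 0, "tz": 10, "ax": 0, "ay": 0, "az": 0, "grip": 0}, {"tx": 1.5, "ty": 35, "tz": 0, "ax": 0, "ay": 0, "az": 0.7, "grip": 0}, {"tx": 1.5, "ty": 35, "tz": 0, "ax": 0, "ay": 0, "az": 0.7, "grip": 0}, {"tx": 1.5, "ty": 35, "tz": 0, "ax": 0, "ay": 0, "az": 0.7, "grip": 0}, {"tx": 1.5, "ty": 35, "tz": 0, "ax": 0, "ay": 0, "az": 0.7, "grip": 0}, {"tx": 1.5, "ty": 35, "tz": 0, "ax": 0, "ay": 0, "az": 0.7, "grip": 0}, {"tx": 1.5, "ty": 35, "tz": 0, "ax": 0, "ay": 0, "az": 0.7, "grip": 0}, {"tx": 1.5, "ty": 35, "tz": 0, "ax": 0, "ay": 0, "az": 0.7, "grip": 0}, {"tx": 1.5, "ty": 35, "tz": 0, "ax": 0, "ay": 0, "az": 0.7, "grip": 0}, {"tx": 1.5, "ty": 35, "tz": 0, "ax": 0, "ay": 0, "az": 0.8, "grip": 0}, {"tx": 1.5, "ty": 32, "tz": 0, "ax": 0, "ay": 0, "az": 0.8, "grip": 0}, {"tx": 0, "ty": 0, "tz": 0, "ax": 0, "ay": 0, "az": 0, "grip": 0}, {"tx": 0, "ty": 0, "tz": 0, "ax": 0, "ay": 0, "az": 0, "grip": 0}]}}

```text
clock: 4.6
eef_pos: [0.4754, 0.014, 0.1577]
eef_rot: [0.682, 0.731, -0.0, -0.0]
force: [0.6, -0.1, -1.5]
gripper_width: 0.257
grasp_force: 59.7
```

```bash
python3 - <<'E'
from h import *
a=snap("top")["color"][150:290,270:460]; b=snap("side")["color"][120:290,190:450]
W=np.zeros((600,800,3),np.uint8)
a=cv2.resize(a,None,fx=2,fy=2); b=cv2.resize(b,None,fx=1.6,fy=1.6); W[:280,:380]=a; W[:272,380:796]=b
cv2.imwrite("pics/w1.png",W[:285,:,::-1])
E
```

```text
(no output)
```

View pics/w1.png

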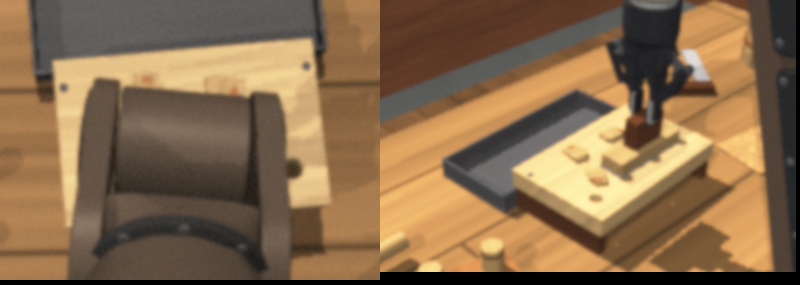

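The scraper is held level above the board (grip at about (640,130) in the side half), and the chips have not moved. I lower it gently.

Emit:
{"op": "apply_moves", "data": {"series": [{"tx": 0, "ty": 0, "tz": -25, "ax": 0, "ay": 0, "az": 0, "grip": 0}, {"tx": 0, "ty": 0, "tz": -15, "ax": 0, "ay": 0, "az": 0, "grip": 0}, {"tx": 0, "ty": 0, "tz": -8, "ax": 0, "ay": 0, "az": 0, "grip": 0}, {"tx": 0, "ty": 0, "tz": -2, "ax": 0, "ay": 0, "az": 0, "grip": 0}, {"tx": 0, "ty": 0, "tz": -1, "ax": 0, "ay": 0, "az": 0, "grip": 0}, {"tx": 0, "ty": 0, "tz": -1, "ax": 0, "ay": 0, "az": 0, "grip": 0}, {"tx": 0, "ty": 0, "tz": 0, "ax": 0, "ay": 0, "az": 0, "grip": 0}, {"tx": 0, "ty": 0, "tz": 0, "ax": 0, "ay": 0, "az": 0, "grip": 0}]}}

```text
clock: 5.5
eef_pos: [0.4759, 0.0135, 0.1066]
eef_rot: [0.683, 0.73, 0.0, 0.0]
force: [-0.7, 0.2, -2.4]
gripper_width: 0.257
grasp_force: 59.7
```

Emit:
{"op": "apply_moves", "data": {"series": [{"tx": 0, "ty": 0, "tz": -1, "ax": 0, "ay": 0, "az": 0, "grip": 0}, {"tx": 0, "ty": 0, "tz": 0, "ax": 0, "ay": 0, "az": 0, "grip": 0}, {"tx": 0, "ty": 0, "tz": -1, "ax": 0, "ay": 0, "az": 0, "grip": 0}, {"tx": 0, "ty": 0, "tz": 0, "ax": 0, "ay": 0, "az": 0, "grip": 0}]}}

```text
clock: 5.9
eef_pos: [0.4762, 0.0135, 0.1048]
eef_rot: [0.683, 0.73, 0.0, 0.0]
force: [-0.1, 0.5, 5.8]
gripper_width: 0.252
grasp_force: 60.7
```

Emit:
{"op": "apply_moves", "data": {"series": [{"tx": 8, "ty": 0.5, "tz": 0.5, "ax": 0, "ay": 0, "az": 0, "grip": 0}, {"tx": 10, "ty": 0.7, "tz": 0, "ax": 0, "ay": 0, "az": 0, "grip": 0}, {"tx": 10, "ty": 0.7, "tz": 0, "ax": 0, "ay": 0, "az": 0, "grip": 0}, {"tx": 10, "ty": 0.7, "tz": 0, "ax": 0, "ay": 0, "az": 0, "grip": 0}, {"tx": 10, "ty": 0.7, "tz": 0, "ax": 0, "ay": 0, "az": 0, "grip": 0}, {"tx": 10, "ty": 0.7, "tz": 0, "ax": 0, "ay": 0, "az": 0, "grip": 0}, {"tx": 10, "ty": 0.7, "tz": 0, "ax": 0, "ay": 0, "az": 0, "grip": 0}, {"tx": 10, "ty": 0.7, "tz": 0, "ax": 0, "ay": 0, "az": 0, "grip": 0}, {"tx": 10, "ty": 0.7, "tz": 0, "ax": 0, "ay": 0, "az": 0, "grip": 0}, {"tx": 10, "ty": 0.7, "tz": 0, "ax": 0, "ay": 0, "az": 0, "grip": 0}, {"tx": 10, "ty": 0.7, "tz": 0, "ax": 0, "ay": 0, "az": 0, "grip": 0}, {"tx": 10, "ty": 0.7, "tz": 0, "ax": 0, "ay": 0, "az": 0, "grip": 0}, {"tx": 10, "ty": 0.7, "tz": 0, "ax": 0, "ay": 0, "az": 0, "grip": 0}, {"tx": 10, "ty": 0.7, "tz": 0, "ax": 0, "ay": 0, "az": 0, "grip": 0}, {"tx": 10, "ty": 0.7, "tz": 0, "ax": 0, "ay": 0, "az": 0, "grip": 0}, {"tx": 10, "ty": 0.7, "tz": 0, "ax": 0, "ay": 0, "az": 0, "grip": 0}, {"tx": 10, "ty": 0.7, "tz": 0, "ax": 0, "ay": 0, "az": 0, "grip": 0}, {"tx": 10, "ty": 0.7, "tz": 0, "ax": 0, "ay": 0, "az": 0, "grip": 0}, {"tx": 0, "ty": 0, "tz": 0, "ax": 0, "ay": 0, "az": 0, "grip": 0}, {"tx": 0, "ty": 0, "tz": 0, "ax": 0, "ay": 0, "az": 0, "grip": 0}]}}

```text
clock: 7.9
eef_pos: [0.6552, 0.026, 0.105]
eef_rot: [0.683, 0.73, 0.001, 0.001]
force: [0.1, 0.7, 5.0]
gripper_width: 0.258
grasp_force: 60.5
```

```bash
python3 - <<'E'
from h import *
b=snap("side")["color"][120:290,190:450]
cv2.imwrite("pics/w2.png",cv2.resize(b,None,fx=2.2,fy=2.2)[:,:,::-1])
E
```

```text
(no output)
```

View pics/w2.png

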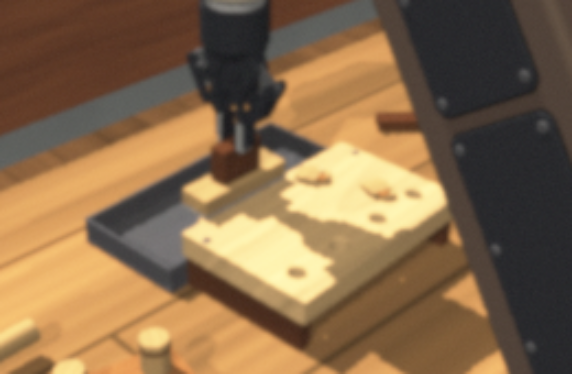

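The side view shows two chips left on the board, at (315,178) and (378,190). The other three are off. Second pass, on the -y half.

Emit:
{"op": "apply_moves", "data": {"series": [{"tx": 0, "ty": 0, "tz": 20, "ax": 0, "ay": 0, "az": 0, "grip": 0}, {"tx": 0, "ty": 0, "tz": 20, "ax": 0, "ay": 0, "az": 0, "grip": 0}, {"tx": -26, "ty": -16, "tz": 0, "ax": 0, "ay": 0, "az": 0, "grip": 0}, {"tx": -26, "ty": -16, "tz": 0, "ax": 0, "ay": 0, "az": 0, "grip": 0}, {"tx": -26, "ty": -16, "tz": 0, "ax": 0, "ay": 0, "az": 0, "grip": 0}, {"tx": -26, "ty": -16, "tz": 0, "ax": 0, "ay": 0, "az": 0, "grip": 0}, {"tx": -26, "ty": -16, "tz": 0, "ax": 0, "ay": 0, "az": 0, "grip": 0}, {"tx": -26, "ty": -16, "tz": 0, "ax": 0, "ay": 0, "az": 0, "grip": 0}, {"tx": -26, "ty": -16, "tz": 0, "ax": 0, "ay": 0, "az": 0, "grip": 0}, {"tx": 0, "ty": 0, "tz": -20, "ax": 0, "ay": 0, "az": 0, "grip": 0}, {"tx": 0, "ty": 0, "tz": -12, "ax": 0, "ay": 0, "az": 0, "grip": 0}, {"tx": 0, "ty": 0, "tz": -6, "ax": 0, "ay": 0, "az": 0, "grip": 0}, {"tx": 0, "ty": 0, "tz": -2, "ax": 0, "ay": 0, "az": 0, "grip": 0}, {"tx": 0, "ty": 0, "tz": 0, "ax": 0, "ay": 0, "az": 0, "grip": 0}]}}

```text
clock: 9.35
eef_pos: [0.4724, -0.0861, 0.1048]
eef_rot: [0.683, 0.731, 0.0, 0.0]
force: [0.8, -0.0, -0.9]
gripper_width: 0.256
grasp_force: 59.7
```

Emit:
{"op": "apply_moves", "data": {"series": [{"tx": 8, "ty": 0.5, "tz": 0, "ax": 0, "ay": 0, "az": 0, "grip": 0}, {"tx": 10, "ty": 0.7, "tz": 0, "ax": 0, "ay": 0, "az": 0, "grip": 0}, {"tx": 10, "ty": 0.7, "tz": 0, "ax": 0, "ay": 0, "az": 0, "grip": 0}, {"tx": 10, "ty": 0.7, "tz": 0, "ax": 0, "ay": 0, "az": 0, "grip": 0}, {"tx": 10, "ty": 0.7, "tz": 0, "ax": 0, "ay": 0, "az": 0, "grip": 0}, {"tx": 10, "ty": 0.7, "tz": 0, "ax": 0, "ay": 0, "az": 0, "grip": 0}, {"tx": 10, "ty": 0.7, "tz": 0, "ax": 0, "ay": 0, "az": 0, "grip": 0}, {"tx": 10, "ty": 0.7, "tz": 0, "ax": 0, "ay": 0, "az": 0, "grip": 0}, {"tx": 10, "ty": 0.7, "tz": 0, "ax": 0, "ay": 0, "az": 0, "grip": 0}, {"tx": 10, "ty": 0.7, "tz": 0, "ax": 0, "ay": 0, "az": 0, "grip": 0}, {"tx": 10, "ty": 0.7, "tz": 0, "ax": 0, "ay": 0, "az": 0, "grip": 0}, {"tx": 10, "ty": 0.7, "tz": 0, "ax": 0, "ay": 0, "az": 0, "grip": 0}, {"tx": 10, "ty": 0.7, "tz": 0, "ax": 0, "ay": 0, "az": 0, "grip": 0}, {"tx": 10, "ty": 0.7, "tz": 0, "ax": 0, "ay": 0, "az": 0, "grip": 0}, {"tx": 10, "ty": 0.7, "tz": 0, "ax": 0, "ay": 0, "az": 0, "grip": 0}, {"tx": 10, "ty": 0.7, "tz": 0, "ax": 0, "ay": 0, "az": 0, "grip": 0}, {"tx": 10, "ty": 0.7, "tz": 0, "ax": 0, "ay": 0, "az": 0, "grip": 0}, {"tx": 10, "ty": 0.7, "tz": 0, "ax": 0, "ay": 0, "az": 0, "grip": 0}, {"tx": 10, "ty": 0.7, "tz": 0, "ax": 0, "ay": 0, "az": 0, "grip": 0}, {"tx": 0, "ty": 0, "tz": 0, "ax": 0, "ay": 0, "az": 0, "grip": 0}]}}

```text
clock: 11.35
eef_pos: [0.6616, -0.0729, 0.105]
eef_rot: [0.683, 0.73, 0.001, 0.001]
force: [-0.8, -0.3, 6.7]
gripper_width: 0.255
grasp_force: 60.6
```

Emit:
{"op": "apply_moves", "data": {"series": [{"tx": 0, "ty": 0, "tz": 30, "ax": 0, "ay": 0, "az": 0, "grip": 0}, {"tx": 0, "ty": 0, "tz": 30, "ax": 0, "ay": 0, "az": 0, "grip": 0}, {"tx": -20.5, "ty": -26, "tz": 0, "ax": 0, "ay": 0, "az": -1.1, "grip": 0}, {"tx": -20.5, "ty": -26, "tz": 0, "ax": 0, "ay": 0, "az": -1.1, "grip": 0}, {"tx": -20.5, "ty": -26, "tz": 0, "ax": 0, "ay": 0, "az": -1.1, "grip": 0}, {"tx": -20.5, "ty": -26, "tz": 0, "ax": 0, "ay": 0, "az": -1.1, "grip": 0}, {"tx": -20.5, "ty": -26, "tz": 0, "ax": 0, "ay": 0, "az": -1.1, "grip": 0}, {"tx": -20.5, "ty": -26, "tz": 0, "ax": 0, "ay": 0, "az": -1.1, "grip": 0}, {"tx": -20.5, "ty": -26, "tz": 0, "ax": 0, "ay": 0, "az": -1.1, "grip": 0}, {"tx": -20.5, "ty": -26, "tz": 0, "ax": 0, "ay": 0, "az": -1.1, "grip": 0}, {"tx": -20.5, "ty": -26, "tz": 0, "ax": 0, "ay": 0, "az": -1.1, "grip": 0}, {"tx": -20.5, "ty": -26, "tz": 0, "ax": 0, "ay": 0, "az": -1.1, "grip": 0}, {"tx": 0, "ty": 0, "tz": 0, "ax": 0, "ay": 0, "az": 0, "grip": 0}]}}

```text
clock: 12.65
eef_pos: [0.4537, -0.336, 0.1645]
eef_rot: [0.751, 0.66, -0.0, 0.001]
force: [0.6, 0.9, -2.1]
gripper_width: 0.256
grasp_force: 59.7
```

```bash
python3 - <<'E'
from h import *
a=snap("top")["color"][100:280,270:460]; b=snap("side")["color"][120:290,190:450]
W=np.zeros((600,800,3),np.uint8)
a=cv2.resize(a,None,fx=2,fy=2); b=cv2.resize(b,None,fx=1.6,fy=1.6); W[:360,:380]=a; W[:272,380:796]=b
cv2.imwrite("pics/w3.png",W[:365,:,::-1])
E
```

```text
(no output)
```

View pics/w3.png

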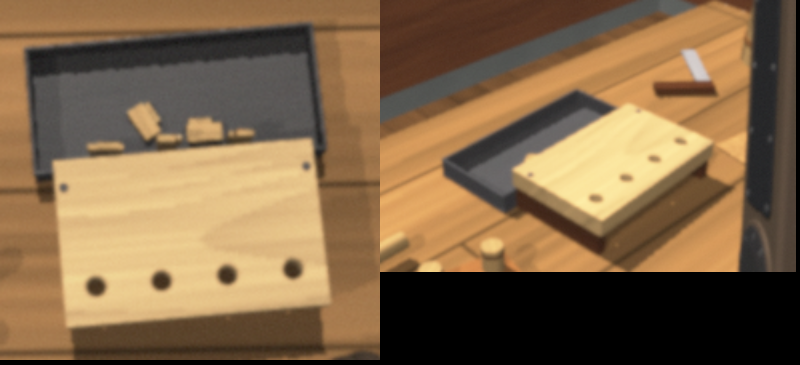

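The board is clear, and all five chips lie on the tray floor, at about (105,147), (145,120), (168,140), (205,130) and (240,133). Now I put the scraper back.

Emit:
{"op": "apply_moves", "data": {"series": [{"tx": 3, "ty": 4, "tz": -30, "ax": 0, "ay": 0, "az": 0, "grip": 0}, {"tx": 0, "ty": 0, "tz": -30, "ax": 0, "ay": 0, "az": 0, "grip": 0}, {"tx": 0, "ty": 0, "tz": -30, "ax": 0, "ay": 0, "az": 0, "grip": 0}, {"tx": 0, "ty": 0, "tz": -20, "ax": 0, "ay": 0, "az": 0, "grip": 0}, {"tx": 0, "ty": 0, "tz": -9, "ax": 0, "ay": 0, "az": 0, "grip": 0}, {"tx": 0, "ty": 0, "tz": -4, "ax": 0, "ay": 0, "az": 0, "grip": 0}, {"tx": 0, "ty": 0, "tz": -2, "ax": 0, "ay": 0, "az": 0, "grip": 0}, {"tx": 0, "ty": 0, "tz": -1, "ax": 0, "ay": 0, "az": 0, "grip": 0}, {"tx": 0, "ty": 0, "tz": 0, "ax": 0, "ay": 0, "az": 0, "grip": 0}]}}

```text
clock: 13.65
eef_pos: [0.4581, -0.3292, 0.0394]
eef_rot: [0.75, 0.662, 0.0, 0.001]
force: [0.7, -0.5, -2.5]
gripper_width: 0.252
grasp_force: 59.7
```

Emit:
{"op": "apply_moves", "data": {"series": [{"tx": 0, "ty": -2, "tz": -1, "ax": 0, "ay": 0, "az": 0, "grip": 0}, {"tx": 0, "ty": 0, "tz": 0, "ax": 0, "ay": 0, "az": 0, "grip": 0}, {"tx": 0, "ty": 0, "tz": 0, "ax": 0, "ay": 0, "az": 0, "grip": 0.9}, {"tx": 0, "ty": 0, "tz": 0, "ax": 0, "ay": 0, "az": 0, "grip": 1}, {"tx": 0, "ty": 0, "tz": 0, "ax": 0, "ay": 0, "az": 0, "grip": 1}, {"tx": 0, "ty": 0, "tz": 0, "ax": 0, "ay": 0, "az": 0, "grip": 1}, {"tx": 0, "ty": 0, "tz": 20, "ax": 0, "ay": 0, "az": 0, "grip": 1}, {"tx": 0, "ty": 0, "tz": 30, "ax": 0, "ay": 0, "az": 0, "grip": 1}, {"tx": 0, "ty": 0, "tz": 40, "ax": 0, "ay": 0, "az": 0, "grip": 1}, {"tx": 0, "ty": 0, "tz": 40, "ax": 0, "ay": 0, "az": 0, "grip": 1}, {"tx": 0, "ty": 0, "tz": 40, "ax": 0, "ay": 0, "az": 0, "grip": 1}, {"tx": 0, "ty": 0, "tz": 0, "ax": 0, "ay": 0, "az": 0, "grip": 1}]}}

```text
clock: 14.85
eef_pos: [0.4592, -0.3323, 0.2129]
eef_rot: [0.75, 0.662, 0.0, 0.004]
force: [0.1, -0.7, -0.1]
gripper_width: 1.0
grasp_force: 0.0
```

```bash
python3 - <<'E'
from h import *
np.set_printoptions(precision=4,suppress=True)
s=snap("top"); im=s["color"]; g=cv2.resize(im[225:305,160:250],None,fx=8,fy=8,interpolation=2)
lab=cv2.cvtColor(g,cv2.COLOR_RGB2LAB).astype(int); hsv=cv2.cvtColor(g,cv2.COLOR_RGB2HSV)
H=[(181.5,239.5),(221.4,246.5),(213.3,287.6)]
for t in (150,165,180):
  for th in (130,138,145):
    m=(hsv[:,:,2]>t)&(hsv[:,:,1]<th)
    out=[]
    for c,a,r in blobs(m,3000,25000):
        uv=(np.array(c)+.5)/8-.5+[160,225]
        if min(np.hypot(*(uv-h)) for h in H)<4:
            out.append((np.round(uv,1),a//64,onz(s,uv,.1)[0,:2]))
    print(t,th,*out)
for h in H:
    x,y=int((h[0]-160)*8),int((h[1]-225)*8); 
    c=cv2.HoughCircles(cv2.cvtColor(g,6+1)[max(0,y-100):y+100,max(0,x-100):x+100],cv2.HOUGH_GRADIENT,1,200,param1=60,param2=10,minRadius=52,maxRadius=66)
    if c is not None: 
        uv=(c[0,0,:2]+[max(0,x-100),max(0,y-100)]+.5)/8-.5+[160,225]; print("hough",uv,c[0,0,2]/8,onz(s,uv,.1)[0])
E
```

```text
150 130 (array([181.7, 239.8]), np.int32(153), array([0.5058, 0.3607])) (array([221.9, 247. ]), np.int32(150), array([0.4892, 0.2768])) (array([213.5, 287.5]), np.int32(156), array([0.4061, 0.2934]))
150 138 (array([221.7, 246.8]), np.int32(165), array([0.4896, 0.2773])) (array([213.1, 287.4]), np.int32(171), array([0.4064, 0.2941]))
150 145 (array([221.4, 246.6]), np.int32(184), array([0.49  , 0.2779])) (array([212.8, 287.4]), np.int32(186), array([0.4065, 0.2948]))
165 130 (array([181.6, 239.7]), np.int32(147), array([0.506, 0.361])) (array([221.8, 246.9]), np.int32(145), array([0.4893, 0.2771])) (array([213.3, 287.5]), np.int32(150), array([0.4062, 0.2938]))
165 138 (array([181.2, 239.6]), np.int32(162), array([0.5063, 0.3616])) (array([221.5, 246.7]), np.int32(159), array([0.4897, 0.2776])) (array([213. , 287.5]), np.int32(162), array([0.4063, 0.2945]))
165 145 (array([221.2, 246.5]), np.int32(177), array([0.4902, 0.2783])) (array([212.8, 287.6]), np.int32(168), array([0.4061, 0.2948]))
180 130 (array([181.5, 239.6]), np.int32(138), array([0.5062, 0.3611])) (array([221.6, 246.8]), np.int32(138), array([0.4896, 0.2774])) (array([213.2, 287.5]), np.int32(141), array([0.4062, 0.294 ]))
180 138 (array([181.4, 239.5]), np.int32(147), array([0.5064, 0.3614])) (array([221.4, 246.6]), np.int32(148), array([0.49  , 0.2778])) (array([213.1, 287.6]), np.int32(142), array([0.4061, 0.2941]))
180 145 (array([181.3, 239.4]), np.int32(154), array([0.5067, 0.3615])) (array([221.2, 246.4]), np.int32(156), array([0.4904, 0.2782])) (array([213.1, 287.6]), np.int32(142), array([0.4061, 0.2941]))
hough [181.75  239.125] 7.2125 [0.5072 0.3606 0.1   ]
hough [222.125 246.5  ] 6.85 [0.4901 0.2763 0.1   ]
hough [213.875 287.125] 7.1 [0.407  0.2926 0.1   ]
```

Emit:
{"op": "apply_moves", "data": {"series": [{"tx": 1.8, "ty": 35.8, "tz": 0, "ax": 0, "ay": 0, "az": 0.65, "grip": 0.65}, {"tx": 1.8, "ty": 35.8, "tz": 0, "ax": 0, "ay": 0, "az": 0.65, "grip": 0.65}, {"tx": 1.8, "ty": 35.8, "tz": 0, "ax": 0, "ay": 0, "az": 0.65, "grip": 0.65}, {"tx": 1.8, "ty": 35.8, "tz": 0, "ax": 0, "ay": 0, "az": 0.65, "grip": 0.65}, {"tx": 1.8, "ty": 35.8, "tz": 0, "ax": 0, "ay": 0, "az": 0.65, "grip": 0.65}, {"tx": 1.8, "ty": 35.8, "tz": 0, "ax": 0, "ay": 0, "az": 0.65, "grip": 0.65}, {"tx": 1.8, "ty": 35.8, "tz": 0, "ax": 0, "ay": 0, "az": 0.65, "grip": 0.65}, {"tx": 1.8, "ty": 35.8, "tz": 0, "ax": 0, "ay": 0, "az": 0.65, "grip": 0.65}, {"tx": 1.8, "ty": 35.8, "tz": 0, "ax": 0, "ay": 0, "az": 0.65, "grip": 0.65}, {"tx": 1.8, "ty": 35.8, "tz": 0, "ax": 0, "ay": 0, "az": 0.65, "grip": 0.65}, {"tx": 1.8, "ty": 35.8, "tz": 0, "ax": 0, "ay": 0, "az": 0.65, "grip": 0.65}, {"tx": 1.8, "ty": 35.8, "tz": 0, "ax": 0, "ay": 0, "az": 0.65, "grip": 0.65}, {"tx": 1.8, "ty": 35.8, "tz": 0, "ax": 0, "ay": 0, "az": 0.65, "grip": 0.65}, {"tx": 1.8, "ty": 35.8, "tz": 0, "ax": 0, "ay": 0, "az": 0.65, "grip": 0.65}, {"tx": 1.8, "ty": 35.8, "tz": 0, "ax": 0, "ay": 0, "az": 0.65, "grip": 0.65}, {"tx": 1.8, "ty": 35.8, "tz": 0, "ax": 0, "ay": 0, "az": 0.65, "grip": 0.65}, {"tx": 1.8, "ty": 36.5, "tz": 0, "ax": 0, "ay": 0, "az": 0.65, "grip": 0.65}, {"tx": 0, "ty": 0, "tz": 0, "ax": 0, "ay": 0, "az": 0, "grip": 0.65}, {"tx": 0, "ty": 0, "tz": 0, "ax": 0, "ay": 0, "az": 0, "grip": 0.65}]}}

```text
clock: 16.8
eef_pos: [0.4877, 0.2785, 0.2063]
eef_rot: [0.682, 0.731, -0.001, -0.0]
force: [0.2, -0.3, 0.1]
gripper_width: 0.647
grasp_force: 0.0
```

```bash
python3 - <<'E'
from h import *
np.set_printoptions(precision=4,suppress=True)
s=snap("top"); im=s["color"]; cr=im[225:300,455:555]
hsv=cv2.cvtColor(im,cv2.COLOR_RGB2HSV); m=np.zeros(im.shape[:2],bool); m[235:290,460:550]=1
for c,a,r in blobs((hsv[:,:,0]<12)&(hsv[:,:,2]<110)&m,60): print("grip",c,a,r,onz(s,c,.075))
E
```

```text
grip [512.1879 257.7718] 298 ((511.2227783203125, 257.8297119140625), (32.38011169433594, 10.969589233398438), 7.594643592834473) [[ 0.457  -0.3266  0.075 ]]
```

The scraper is back at (0.457,-0.33), the middle of the mat. Next, dog B.

Emit:
{"op": "apply_moves", "data": {"series": [{"tx": 2, "ty": -1.5, "tz": -30, "ax": 0, "ay": 0, "az": 0, "grip": 0.65}, {"tx": 0, "ty": 0, "tz": -35, "ax": 0, "ay": 0, "az": 0, "grip": 0.65}, {"tx": 0, "ty": 0, "tz": -30, "ax": 0, "ay": 0, "az": 0, "grip": 0.65}, {"tx": 0, "ty": 0, "tz": -20, "ax": 0, "ay": 0, "az": 0, "grip": 0.65}, {"tx": 0, "ty": 0, "tz": -13, "ax": 0, "ay": 0, "az": 0, "grip": 0.65}, {"tx": 0, "ty": 0, "tz": -7, "ax": 0, "ay": 0, "az": 0, "grip": 0.65}, {"tx": 0, "ty": 0, "tz": 0, "ax": 0, "ay": 0, "az": 0, "grip": 0.65}, {"tx": 0, "ty": 0, "tz": 0, "ax": 0, "ay": 0, "az": 0, "grip": 0.2}, {"tx": 0, "ty": 0, "tz": 0, "ax": 0, "ay": 0, "az": 0, "grip": 0}, {"tx": 0, "ty": 0, "tz": 0, "ax": 0, "ay": 0, "az": 0, "grip": 0}, {"tx": 0, "ty": 0, "tz": 0, "ax": 0, "ay": 0, "az": 0, "grip": 0}, {"tx": 0, "ty": 0, "tz": 0, "ax": 0, "ay": 0, "az": 0, "grip": 0}, {"tx": 0, "ty": 0, "tz": 0, "ax": 0, "ay": 0, "az": 0, "grip": 0}], "newtons": 40}}

```text
clock: 18.15
eef_pos: [0.4904, 0.2768, 0.0728]
eef_rot: [0.683, 0.731, 0.0, 0.0]
force: [0.0, -0.2, -0.3]
gripper_width: -0.003
grasp_force: 0.0
```

```bash
python3 - <<'E'
from h import *
a=snap("top")["color"][210:350,150:270]; b=snap("side")["color"][220:390,170:370]
W=np.zeros((480,800,3),np.uint8)
a=cv2.resize(a,None,fx=3,fy=3); b=cv2.resize(b,None,fx=2.2,fy=2.2); W[:420,:360]=a; W[:374,360:800]=b
cv2.imwrite("pics/w4.png",W[:425,:,::-1])
E
```

```text
(no output)
```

View pics/w4.png

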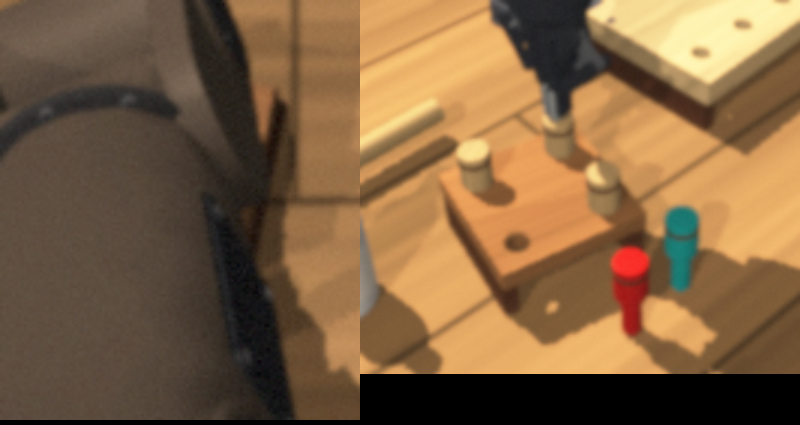

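The side half of the picture shows the shut finger at about (560,110), behind dog B's head at (560,135). I check the heights by using both views.

```bash
python3 - <<'E'
from h import *
np.set_printoptions(precision=4,suppress=True)
s=snap("side")
f=lambda p:np.array([(p[0]-360)/2.2+170,p[1]/2.2+220])
for n,p in dict(A=(474,152),B=(560,127),C=(604,174),hole=(517,242)).items():
    uv=f(p); print(n,uv,[onz(s,uv,z)[0,:2] for z in((.06,) if n=="hole" else (.1,.11,.09))])
print((proj(s,[[.506,.361,.1],[.4898,.277,.1],[.4063,.2935,.1],arm.state()["eef_pos"]])-[170,220])*2.2+[360,0])
print(arm.state()["eef_pos"])
E
```

```text
A [221.8182 289.0909] [array([0.5009, 0.3632]), array([0.4913, 0.3687]), array([0.5106, 0.3578])]
B [260.9091 277.7273] [array([0.4754, 0.2863]), array([0.4662, 0.293 ]), array([0.4846, 0.2796])]
C [280.9091 299.0909] [array([0.4018, 0.2968]), array([0.3937, 0.3033]), array([0.4098, 0.2902])]
hole [241.3636 330.    ] [array([0.4212, 0.3796])]
[[472.7957 147.9632]
 [558.1388 114.8684]
 [603.4434 169.5303]
 [559.5205 136.4907]]
[0.4904 0.2768 0.0727]
```

Emit:
{"op": "apply_moves", "data": {"series": [{"tx": 0, "ty": 0, "tz": 15, "ax": 0, "ay": 0, "az": 0, "grip": 0}, {"tx": 0, "ty": 0, "tz": 30, "ax": 0, "ay": 0, "az": 0, "grip": 0}, {"tx": 0, "ty": 0, "tz": 40, "ax": 0, "ay": 0, "az": 0, "grip": 0}, {"tx": 0, "ty": 0, "tz": 40, "ax": 0, "ay": 0, "az": 0, "grip": 0}, {"tx": 0, "ty": -40, "tz": 0, "ax": 0, "ay": 0, "az": 0, "grip": 0}, {"tx": 0, "ty": -40, "tz": 0, "ax": 0, "ay": 0, "az": 0, "grip": 0}, {"tx": 0, "ty": -40, "tz": 0, "ax": 0, "ay": 0, "az": 0, "grip": 0}, {"tx": 0, "ty": -40, "tz": 0, "ax": 0, "ay": 0, "az": 0, "grip": 0}, {"tx": 0, "ty": -40, "tz": 0, "ax": 0, "ay": 0, "az": 0, "grip": 0}, {"tx": 0, "ty": -40, "tz": 0, "ax": 0, "ay": 0, "az": 0, "grip": 0}, {"tx": 0, "ty": 0, "tz": 0, "ax": 0, "ay": 0, "az": 0, "grip": 0.65}, {"tx": 0, "ty": 0, "tz": 0, "ax": 0, "ay": 0, "az": 0, "grip": 0.65}]}}

```text
clock: 19.5
eef_pos: [0.4904, 0.0362, 0.1978]
eef_rot: [0.683, 0.73, 0.0, -0.0]
force: [-0.2, 0.5, -0.1]
gripper_width: 0.327
grasp_force: 0.0
```

```bash
python3 - <<'E'
from h import *
a=snap("top")["color"][210:350,150:270]; b=snap("side")["color"][220:390,170:370]
W=np.zeros((480,800,3),np.uint8)
a=cv2.resize(a,None,fx=3,fy=3); b=cv2.resize(b,None,fx=2.2,fy=2.2); W[:420,:360]=a; W[:374,360:800]=b
cv2.imwrite("pics/w5.png",W[:425,:,::-1])
E
```

```text
(no output)
```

View pics/w5.png

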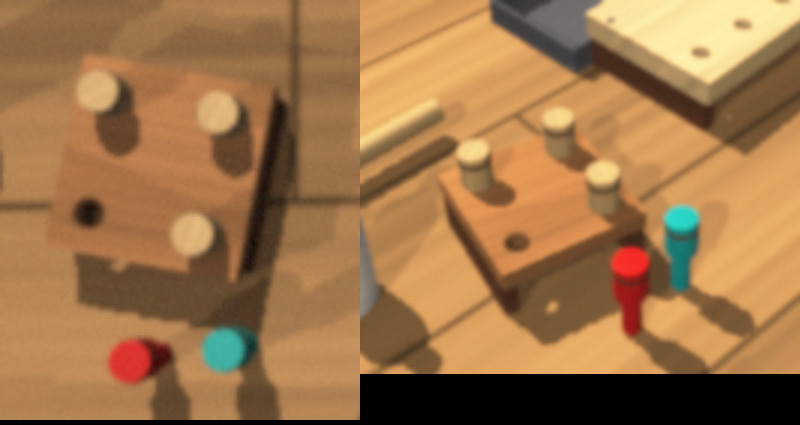

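Dog B stands unmoved at (218,112) in the top half and (558,119) in the side half, so the shut fingers never reached around it. The fingertip was drawn in front of the head top, well above the reported TCP. I check the reported TCP against the image.

```bash
python3 - <<'E'
from h import *
s=snap("side"); st=arm.state(); p=st["eef_pos"]; print(p,st["gripper_width"],st["q"])
a=s["color"][60:260,280:460].copy(); a=cv2.resize(a,None,fx=3,fy=3,interpolation=2)
for dz,c in((0,(255,0,0)),(.013,(0,255,0)),(.027,(0,0,255))):
    u=(proj(s,p+[0,0,dz])[0]-[280,60])*3; print(u); cv2.drawMarker(a,tuple(int(x) for x in u),c,0,12,1)
cv2.imwrite("pics/w6.png",a[:,:,::-1])
E
```

```text
[0.49030066 0.03772638 0.19769045] 0.5995160862646244 [-5.76947539e-02  3.06737344e-01  1.88159398e+00  1.53434448e-04
  9.53297599e-01 -1.26978429e-01]
[189.14271811 389.89418872]
[190.06059924 374.50251824]
[191.06193424 357.67678679]
```

View pics/w6.png

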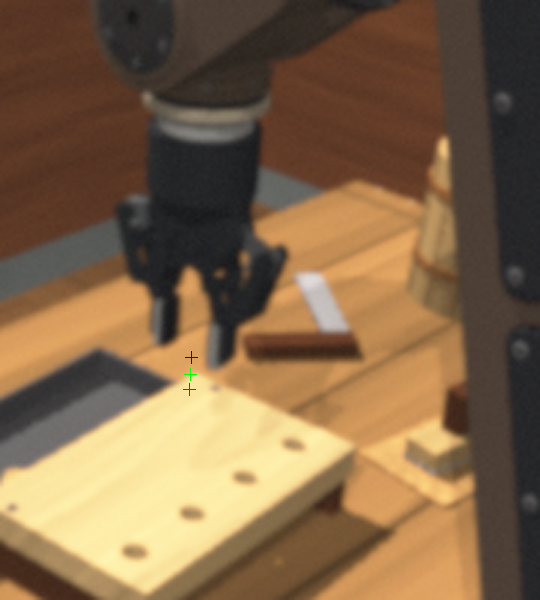

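The fingertips, at about (163,342) and (218,365), lie roughly 27 mm above where the reported TCP projects (189,390). So the tips are really about 27 mm higher than reported, and xy agrees. I descend that much lower, watching the force.

Emit:
{"op": "apply_moves", "data": {"series": [{"tx": 0, "ty": 40, "tz": 0, "ax": 0, "ay": 0, "az": 0, "grip": 0.65}, {"tx": 0, "ty": 40, "tz": 0, "ax": 0, "ay": 0, "az": 0, "grip": 0.65}, {"tx": 0, "ty": 40, "tz": 0, "ax": 0, "ay": 0, "az": 0, "grip": 0.65}, {"tx": 0, "ty": 40, "tz": 0, "ax": 0, "ay": 0, "az": 0, "grip": 0.65}, {"tx": 0, "ty": 40, "tz": 0, "ax": 0, "ay": 0, "az": 0, "grip": 0.65}, {"tx": 0, "ty": 39, "tz": 0, "ax": 0, "ay": 0, "az": 0, "grip": 0.65}, {"tx": 0, "ty": 0, "tz": -30, "ax": 0, "ay": 0, "az": 0, "grip": 0.65}, {"tx": 0, "ty": 0, "tz": -40, "ax": 0, "ay": 0, "az": 0, "grip": 0.65}, {"tx": 0, "ty": 0, "tz": -30, "ax": 0, "ay": 0, "az": 0, "grip": 0.65}, {"tx": 0, "ty": 0, "tz": -20, "ax": 0, "ay": 0, "az": 0, "grip": 0.65}, {"tx": 0, "ty": 0, "tz": -10, "ax": 0, "ay": 0, "az": 0, "grip": 0.65}, {"tx": 0, "ty": 0, "tz": -10, "ax": 0, "ay": 0, "az": 0, "grip": 0.65}, {"tx": 0, "ty": 0, "tz": 0, "ax": 0, "ay": 0, "az": 0, "grip": 0.65}]}}

```text
clock: 20.95
eef_pos: [0.49, 0.2761, 0.0571]
eef_rot: [0.682, 0.731, -0.0, -0.0]
force: [0.5, -0.1, 0.2]
gripper_width: 0.647
grasp_force: 0.0
```

Emit:
{"op": "apply_moves", "data": {"series": [{"tx": 0, "ty": 1, "tz": -6, "ax": 0, "ay": 0, "az": 0, "grip": 0.65}, {"tx": 0, "ty": 0, "tz": -5, "ax": 0, "ay": 0, "az": 0, "grip": 0.65}, {"tx": 0, "ty": 0, "tz": 0, "ax": 0, "ay": 0, "az": 0, "grip": 0.65}, {"tx": 0, "ty": 0, "tz": 0, "ax": 0, "ay": 0, "az": 0, "grip": 0.2}, {"tx": 0, "ty": 0, "tz": 0, "ax": 0, "ay": 0, "az": 0, "grip": 0}, {"tx": 0, "ty": 0, "tz": 0, "ax": 0, "ay": 0, "az": 0, "grip": 0}, {"tx": 0, "ty": 0, "tz": 0, "ax": 0, "ay": 0, "az": 0, "grip": 0}, {"tx": 0, "ty": 0, "tz": 0, "ax": 0, "ay": 0, "az": 0, "grip": 0}]}}

```text
clock: 21.75
eef_pos: [0.4905, 0.2768, 0.0472]
eef_rot: [0.683, 0.731, 0.0, 0.0]
force: [-0.6, -1.2, 6.7]
gripper_width: 0.334
grasp_force: 39.3
```

Emit:
{"op": "apply_moves", "data": {"series": [{"tx": 0, "ty": 0, "tz": 15, "ax": 0, "ay": 0, "az": 0, "grip": 0}, {"tx": 0, "ty": 0, "tz": 30, "ax": 0, "ay": 0, "az": 0, "grip": 0}, {"tx": 0, "ty": 0, "tz": 40, "ax": 0, "ay": 0, "az": 0, "grip": 0}, {"tx": 0, "ty": 0, "tz": 30, "ax": 0, "ay": 0, "az": 0, "grip": 0}, {"tx": 0, "ty": 0, "tz": 20, "ax": 0, "ay": 0, "az": 0, "grip": 0}, {"tx": 1.6, "ty": -33.5, "tz": 0, "ax": 0, "ay": 0, "az": 0, "grip": 0}, {"tx": 1.6, "ty": -33.5, "tz": 0, "ax": 0, "ay": 0, "az": 0, "grip": 0}, {"tx": 1.6, "ty": -33.5, "tz": 0, "ax": 0, "ay": 0, "az": 0, "grip": 0}, {"tx": 1.6, "ty": -33.5, "tz": 0, "ax": 0, "ay": 0, "az": 0, "grip": 0}, {"tx": 1.6, "ty": -33.5, "tz": 0, "ax": 0, "ay": 0, "az": 0, "grip": 0}, {"tx": 1.6, "ty": -33.5, "tz": 0, "ax": 0, "ay": 0, "az": 0, "grip": 0}, {"tx": 1.6, "ty": -33.5, "tz": 0, "ax": 0, "ay": 0, "az": 0, "grip": 0}, {"tx": 1.6, "ty": -33.5, "tz": 0, "ax": 0, "ay": 0, "az": 0, "grip": 0}, {"tx": 1.6, "ty": -33.5, "tz": 0, "ax": 0, "ay": 0, "az": 0, "grip": 0}, {"tx": 1.6, "ty": -33.5, "tz": 0, "ax": 0, "ay": 0, "az": 0, "grip": 0}, {"tx": 0, "ty": 0, "tz": 0, "ax": 0, "ay": 0, "az": 0, "grip": 0}, {"tx": 0, "ty": 0, "tz": 0, "ax": 0, "ay": 0, "az": 0, "grip": 0}, {"tx": 0, "ty": 0, "tz": 0, "ax": 0, "ay": 0, "az": 0, "grip": 0}]}}

```text
clock: 23.55
eef_pos: [0.5062, -0.0576, 0.1817]
eef_rot: [0.683, 0.731, 0.0, -0.0]
force: [-0.5, 0.7, -1.2]
gripper_width: 0.335
grasp_force: 39.6
```

```bash
python3 - <<'E'
from h import *
s=snap("side"); st=arm.state(); p=st["eef_pos"]; print(p,st["gripper_width"])
a=s["color"][100:260,280:430].copy(); a=cv2.resize(a,None,fx=3.5,fy=3.5,interpolation=2)
for q,c in((p*[1,1,0]+[0,0,p[2]-.037],(255,0,0)),([.5066,-.0593,.07],(0,0,255))):
    u=(proj(s,q)[0]-[280,100])*3.5; cv2.drawMarker(a,tuple(int(x) for x in u),c,0,12,1)
cv2.imwrite("pics/w7.png",a[:,:,::-1])
E
```

```text
[ 0.50625088 -0.05739566  0.18170888] 0.33314263195468113
```

View pics/w7.png

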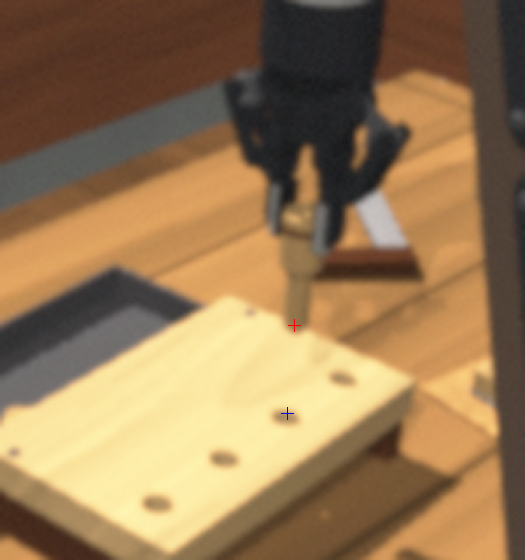

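The dog is held upright, with its foot at about (294,325) against a predicted (294,326), and the hole marker sits on hole1. I insert it.

Emit:
{"op": "apply_moves", "data": {"series": [{"tx": 0.4, "ty": -1.8, "tz": -25, "ax": 0, "ay": 0, "az": 0, "grip": 0}, {"tx": 0, "ty": 0, "tz": -25, "ax": 0, "ay": 0, "az": 0, "grip": 0}, {"tx": 0, "ty": 0, "tz": -15, "ax": 0, "ay": 0, "az": 0, "grip": 0}, {"tx": 0, "ty": 0, "tz": -5, "ax": 0, "ay": 0, "az": 0, "grip": 0}, {"tx": 0, "ty": 0, "tz": -5, "ax": 0, "ay": 0, "az": 0, "grip": 0}, {"tx": 0, "ty": 0, "tz": -5, "ax": 0, "ay": 0, "az": 0, "grip": 0}, {"tx": 0, "ty": 0, "tz": -5, "ax": 0, "ay": 0, "az": 0, "grip": 0}, {"tx": 0, "ty": 0, "tz": 0, "ax": 0, "ay": 0, "az": 0, "grip": 0}, {"tx": 0, "ty": 0, "tz": 0, "ax": 0, "ay": 0, "az": 0, "grip": 0}]}}

```text
clock: 24.5
eef_pos: [0.5069, -0.06, 0.0969]
eef_rot: [0.683, 0.731, 0.0, 0.0]
force: [-0.3, 0.3, -1.4]
gripper_width: 0.335
grasp_force: 39.6
```

Foot about 10 mm in, free. I continue to about 3 mm above home.

Emit:
{"op": "apply_moves", "data": {"series": [{"tx": 0, "ty": 0, "tz": -8, "ax": 0, "ay": 0, "az": 0, "grip": 0}, {"tx": 0, "ty": 0, "tz": -8, "ax": 0, "ay": 0, "az": 0, "grip": 0}, {"tx": 0, "ty": 0, "tz": -8, "ax": 0, "ay": 0, "az": 0, "grip": 0}, {"tx": 0, "ty": 0, "tz": -8, "ax": 0, "ay": 0, "az": 0, "grip": 0}, {"tx": 0, "ty": 0, "tz": -5, "ax": 0, "ay": 0, "az": 0, "grip": 0}, {"tx": 0, "ty": 0, "tz": -2, "ax": 0, "ay": 0, "az": 0, "grip": 0}, {"tx": 0, "ty": 0, "tz": 0, "ax": 0, "ay": 0, "az": 0, "grip": 0}, {"tx": 0, "ty": 0, "tz": 0, "ax": 0, "ay": 0, "az": 0, "grip": 0}]}}

```text
clock: 25.3
eef_pos: [0.5069, -0.06, 0.0578]
eef_rot: [0.683, 0.731, 0.0, 0.0]
force: [-0.6, -0.4, 0.2]
gripper_width: 0.337
grasp_force: 39.7
```

Emit:
{"op": "apply_moves", "data": {"series": [{"tx": 0, "ty": 0, "tz": -1.5, "ax": 0, "ay": 0, "az": 0, "grip": 0}, {"tx": 0, "ty": 0, "tz": 0, "ax": 0, "ay": 0, "az": 0, "grip": 0}, {"tx": 0, "ty": 0, "tz": 0, "ax": 0, "ay": 0, "az": 0, "grip": 0.65}, {"tx": 0, "ty": 0, "tz": 0, "ax": 0, "ay": 0, "az": 0, "grip": 0.65}, {"tx": 0, "ty": 0, "tz": 0, "ax": 0, "ay": 0, "az": 0, "grip": 0.65}, {"tx": 0, "ty": 0, "tz": 15, "ax": 0, "ay": 0, "az": 0, "grip": 0.65}, {"tx": 0, "ty": 0, "tz": 35, "ax": 0, "ay": 0, "az": 0, "grip": 0.65}, {"tx": 0, "ty": 0, "tz": 40, "ax": 0, "ay": 0, "az": 0, "grip": 0.65}, {"tx": 0, "ty": 0, "tz": 40, "ax": 0, "ay": 0, "az": 0, "grip": 0.65}, {"tx": -10, "ty": 35.4, "tz": 0, "ax": 0, "ay": 0, "az": 0, "grip": 0.65}, {"tx": -10, "ty": 35.4, "tz": 0, "ax": 0, "ay": 0, "az": 0, "grip": 0.65}, {"tx": -10, "ty": 35.4, "tz": 0, "ax": 0, "ay": 0, "az": 0, "grip": 0.65}, {"tx": -10, "ty": 35.4, "tz": 0, "ax": 0, "ay": 0, "az": 0, "grip": 0.65}, {"tx": -10, "ty": 35.4, "tz": 0, "ax": 0, "ay": 0, "az": 0, "grip": 0.65}, {"tx": -10, "ty": 35.4, "tz": 0, "ax": 0, "ay": 0, "az": 0, "grip": 0.65}, {"tx": -10, "ty": 35.4, "tz": 0, "ax": 0, "ay": 0, "az": 0, "grip": 0.65}, {"tx": -10, "ty": 35.4, "tz": 0, "ax": 0, "ay": 0, "az": 0, "grip": 0.65}, {"tx": -10, "ty": 35.4, "tz": 0, "ax": 0, "ay": 0, "az": 0, "grip": 0.65}, {"tx": -10, "ty": 35.4, "tz": 0, "ax": 0, "ay": 0, "az": 0, "grip": 0.65}, {"tx": 0, "ty": 0, "tz": 0, "ax": 0, "ay": 0, "az": 0, "grip": 0.65}]}}

```text
clock: 27.3
eef_pos: [0.4056, 0.297, 0.1861]
eef_rot: [0.681, 0.732, 0.0, -0.0]
force: [-0.1, -0.2, 0.4]
gripper_width: 0.652
grasp_force: 0.0
```

Emit:
{"op": "apply_moves", "data": {"series": [{"tx": 0.5, "ty": -3, "tz": -30, "ax": 0, "ay": 0, "az": 0, "grip": 0.65}, {"tx": 0, "ty": 0, "tz": -35, "ax": 0, "ay": 0, "az": 0, "grip": 0.65}, {"tx": 0, "ty": 0, "tz": -30, "ax": 0, "ay": 0, "az": 0, "grip": 0.65}, {"tx": 0, "ty": 0, "tz": -20, "ax": 0, "ay": 0, "az": 0, "grip": 0.65}, {"tx": 0, "ty": 0, "tz": -12, "ax": 0, "ay": 0, "az": 0, "grip": 0.65}, {"tx": 0, "ty": 0, "tz": -8, "ax": 0, "ay": 0, "az": 0, "grip": 0.65}, {"tx": 0, "ty": 0, "tz": -4, "ax": 0, "ay": 0, "az": 0, "grip": 0.65}, {"tx": 0, "ty": 0, "tz": 0, "ax": 0, "ay": 0, "az": 0, "grip": 0.65}, {"tx": 0, "ty": 0, "tz": 0, "ax": 0, "ay": 0, "az": 0, "grip": 0.2}, {"tx": 0, "ty": 0, "tz": 0, "ax": 0, "ay": 0, "az": 0, "grip": 0}, {"tx": 0, "ty": 0, "tz": 0, "ax": 0, "ay": 0, "az": 0, "grip": 0}, {"tx": 0, "ty": 0, "tz": 0, "ax": 0, "ay": 0, "az": 0, "grip": 0}, {"tx": 0, "ty": 0, "tz": 0, "ax": 0, "ay": 0, "az": 0, "grip": 0}]}}

```text
clock: 28.6
eef_pos: [0.4076, 0.2912, 0.048]
eef_rot: [0.683, 0.731, 0.001, 0.0]
force: [-1.0, -0.8, 6.2]
gripper_width: 0.337
grasp_force: 39.1
```

Emit:
{"op": "apply_moves", "data": {"series": [{"tx": 0, "ty": 0, "tz": 15, "ax": 0, "ay": 0, "az": 0, "grip": 0}, {"tx": 0, "ty": 0, "tz": 30, "ax": 0, "ay": 0, "az": 0, "grip": 0}, {"tx": 0, "ty": 0, "tz": 40, "ax": 0, "ay": 0, "az": 0, "grip": 0}, {"tx": 0, "ty": 0, "tz": 30, "ax": 0, "ay": 0, "az": 0, "grip": 0}, {"tx": 0, "ty": 0, "tz": 20, "ax": 0, "ay": 0, "az": 0, "grip": 0}, {"tx": 9.5, "ty": -28.3, "tz": 0, "ax": 0, "ay": 0, "az": 0, "grip": 0}, {"tx": 9.5, "ty": -28.3, "tz": 0, "ax": 0, "ay": 0, "az": 0, "grip": 0}, {"tx": 9.5, "ty": -28.3, "tz": 0, "ax": 0, "ay": 0, "az": 0, "grip": 0}, {"tx": 9.5, "ty": -28.3, "tz": 0, "ax": 0, "ay": 0, "az": 0, "grip": 0}, {"tx": 9.5, "ty": -28.3, "tz": 0, "ax": 0, "ay": 0, "az": 0, "grip": 0}, {"tx": 9.5, "ty": -28.3, "tz": 0, "ax": 0, "ay": 0, "az": 0, "grip": 0}, {"tx": 9.5, "ty": -28.3, "tz": 0, "ax": 0, "ay": 0, "az": 0, "grip": 0}, {"tx": 9.5, "ty": -28.3, "tz": 0, "ax": 0, "ay": 0, "az": 0, "grip": 0}, {"tx": 9.5, "ty": -28.3, "tz": 0, "ax": 0, "ay": 0, "az": 0, "grip": 0}, {"tx": 9, "ty": -28.3, "tz": 0, "ax": 0, "ay": 0, "az": 0, "grip": 0}, {"tx": 0, "ty": 0, "tz": 0, "ax": 0, "ay": 0, "az": 0, "grip": 0}, {"tx": 0, "ty": 0, "tz": 0, "ax": 0, "ay": 0, "az": 0, "grip": 0}, {"tx": 0, "ty": 0, "tz": 0, "ax": 0, "ay": 0, "az": 0, "grip": 0}]}}

```text
clock: 30.4
eef_pos: [0.5014, 0.0086, 0.1824]
eef_rot: [0.682, 0.731, 0.0, -0.0]
force: [-0.6, -0.1, -1.2]
gripper_width: 0.333
grasp_force: 39.6
```

```bash
python3 - <<'E'
from h import *
s=snap("side"); st=arm.state(); p=st["eef_pos"]; print(p,st["gripper_width"])
a=s["color"][100:260,280:430].copy(); a=cv2.resize(a,None,fx=3.5,fy=3.5,interpolation=2)
for q,c in((p-[0,0,.037],(255,0,0)),([.5019,.0103,.07],(0,0,255))):
    u=(proj(s,q)[0]-[280,100])*3.5; cv2.drawMarker(a,tuple(int(x) for x in u),c,0,12,1)
cv2.imwrite("pics/w8.png",a[:,:,::-1])
E
```

```text
[0.50144254 0.00879625 0.18238325] 0.3311857141029715
```

View pics/w8.png

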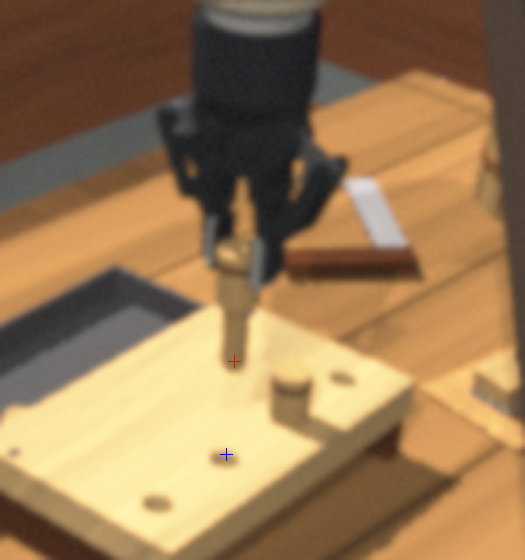

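Dog B stands home at (290,395). Dog C hangs upright, with its foot at about (233,366) above hole2.

Emit:
{"op": "apply_moves", "data": {"series": [{"tx": 0.4, "ty": -0.5, "tz": -25, "ax": 0, "ay": 0, "az": 0, "grip": 0}, {"tx": 0, "ty": 0, "tz": -25, "ax": 0, "ay": 0, "az": 0, "grip": 0}, {"tx": 0, "ty": 0, "tz": -15, "ax": 0, "ay": 0, "az": 0, "grip": 0}, {"tx": 0, "ty": 0, "tz": -5, "ax": 0, "ay": 0, "az": 0, "grip": 0}, {"tx": 0, "ty": 0, "tz": -5, "ax": 0, "ay": 0, "az": 0, "grip": 0}, {"tx": 0, "ty": 0, "tz": -5, "ax": 0, "ay": 0, "az": 0, "grip": 0}, {"tx": 0, "ty": 0, "tz": -5, "ax": 0, "ay": 0, "az": 0, "grip": 0}, {"tx": 0, "ty": 0, "tz": 0, "ax": 0, "ay": 0, "az": 0, "grip": 0}, {"tx": 0, "ty": 0, "tz": 0, "ax": 0, "ay": 0, "az": 0, "grip": 0}]}}

```text
clock: 31.35
eef_pos: [0.5023, 0.0075, 0.0974]
eef_rot: [0.683, 0.731, 0.0, 0.0]
force: [0.6, 0.1, -1.0]
gripper_width: 0.336
grasp_force: 39.6
```

Emit:
{"op": "apply_moves", "data": {"series": [{"tx": 0, "ty": 0, "tz": -8, "ax": 0, "ay": 0, "az": 0, "grip": 0}, {"tx": 0, "ty": 0, "tz": -8, "ax": 0, "ay": 0, "az": 0, "grip": 0}, {"tx": 0, "ty": 0, "tz": -8, "ax": 0, "ay": 0, "az": 0, "grip": 0}, {"tx": 0, "ty": 0, "tz": -8, "ax": 0, "ay": 0, "az": 0, "grip": 0}, {"tx": 0, "ty": 0, "tz": -5, "ax": 0, "ay": 0, "az": 0, "grip": 0}, {"tx": 0, "ty": 0, "tz": -2, "ax": 0, "ay": 0, "az": 0, "grip": 0}, {"tx": 0, "ty": 0, "tz": 0, "ax": 0, "ay": 0, "az": 0, "grip": 0}, {"tx": 0, "ty": 0, "tz": 0, "ax": 0, "ay": 0, "az": 0, "grip": 0}]}}

```text
clock: 32.15
eef_pos: [0.5022, 0.0075, 0.0582]
eef_rot: [0.683, 0.731, 0.0, 0.0]
force: [-0.6, 0.2, -0.6]
gripper_width: 0.334
grasp_force: 39.7
```

Emit:
{"op": "apply_moves", "data": {"series": [{"tx": 0, "ty": 0, "tz": -1.5, "ax": 0, "ay": 0, "az": 0, "grip": 0}, {"tx": 0, "ty": 0, "tz": 0, "ax": 0, "ay": 0, "az": 0, "grip": 0}, {"tx": 0, "ty": 0, "tz": 0, "ax": 0, "ay": 0, "az": 0, "grip": 0.65}, {"tx": 0, "ty": 0, "tz": 0, "ax": 0, "ay": 0, "az": 0, "grip": 0.65}, {"tx": 0, "ty": 0, "tz": 0, "ax": 0, "ay": 0, "az": 0, "grip": 0.65}, {"tx": 0, "ty": 0, "tz": 15, "ax": 0, "ay": 0, "az": 0, "grip": 0.65}, {"tx": 0, "ty": 0, "tz": 35, "ax": 0, "ay": 0, "az": 0, "grip": 0.65}, {"tx": 0, "ty": 0, "tz": 40, "ax": 0, "ay": 0, "az": 0, "grip": 0.65}, {"tx": 0, "ty": 0, "tz": 40, "ax": 0, "ay": 0, "az": 0, "grip": 0.65}, {"tx": 0.4, "ty": 35.3, "tz": 0, "ax": 0, "ay": 0, "az": 0, "grip": 0.65}, {"tx": 0.4, "ty": 35.3, "tz": 0, "ax": 0, "ay": 0, "az": 0, "grip": 0.65}, {"tx": 0.4, "ty": 35.3, "tz": 0, "ax": 0, "ay": 0, "az": 0, "grip": 0.65}, {"tx": 0.4, "ty": 35.3, "tz": 0, "ax": 0, "ay": 0, "az": 0, "grip": 0.65}, {"tx": 0.4, "ty": 35.3, "tz": 0, "ax": 0, "ay": 0, "az": 0, "grip": 0.65}, {"tx": 0.4, "ty": 35.3, "tz": 0, "ax": 0, "ay": 0, "az": 0, "grip": 0.65}, {"tx": 0.4, "ty": 35.3, "tz": 0, "ax": 0, "ay": 0, "az": 0, "grip": 0.65}, {"tx": 0.4, "ty": 35.3, "tz": 0, "ax": 0, "ay": 0, "az": 0, "grip": 0.65}, {"tx": 0.4, "ty": 35.3, "tz": 0, "ax": 0, "ay": 0, "az": 0, "grip": 0.65}, {"tx": 0.4, "ty": 35.3, "tz": 0, "ax": 0, "ay": 0, "az": 0, "grip": 0.65}, {"tx": 0, "ty": 0, "tz": 0, "ax": 0, "ay": 0, "az": 0, "grip": 0.65}]}}

```text
clock: 34.15
eef_pos: [0.5057, 0.3639, 0.186]
eef_rot: [0.682, 0.732, 0.0, -0.0]
force: [-0.5, -0.6, 0.1]
gripper_width: 0.649
grasp_force: 0.0
```

Emit:
{"op": "apply_moves", "data": {"series": [{"tx": 0, "ty": 0.5, "tz": -30, "ax": 0, "ay": 0, "az": 0, "grip": 0.65}, {"tx": 0, "ty": 0, "tz": -35, "ax": 0, "ay": 0, "az": 0, "grip": 0.65}, {"tx": 0, "ty": 0, "tz": -30, "ax": 0, "ay": 0, "az": 0, "grip": 0.65}, {"tx": 0, "ty": 0, "tz": -20, "ax": 0, "ay": 0, "az": 0, "grip": 0.65}, {"tx": 0, "ty": 0, "tz": -12, "ax": 0, "ay": 0, "az": 0, "grip": 0.65}, {"tx": 0, "ty": 0, "tz": -8, "ax": 0, "ay": 0, "az": 0, "grip": 0.65}, {"tx": 0, "ty": 0, "tz": -4, "ax": 0, "ay": 0, "az": 0, "grip": 0.65}, {"tx": 0, "ty": 0, "tz": 0, "ax": 0, "ay": 0, "az": 0, "grip": 0.65}, {"tx": 0, "ty": 0, "tz": 0, "ax": 0, "ay": 0, "az": 0, "grip": 0.2}, {"tx": 0, "ty": 0, "tz": 0, "ax": 0, "ay": 0, "az": 0, "grip": 0}, {"tx": 0, "ty": 0, "tz": 0, "ax": 0, "ay": 0, "az": 0, "grip": 0}, {"tx": 0, "ty": 0, "tz": 0, "ax": 0, "ay": 0, "az": 0, "grip": 0}, {"tx": 0, "ty": 0, "tz": 0, "ax": 0, "ay": 0, "az": 0, "grip": 0}]}}

```text
clock: 35.45
eef_pos: [0.5065, 0.3612, 0.0486]
eef_rot: [0.683, 0.731, 0.001, 0.0]
force: [-0.8, -0.5, 6.4]
gripper_width: 0.33
grasp_force: 39.3
```

Emit:
{"op": "apply_moves", "data": {"series": [{"tx": 0, "ty": 0, "tz": 15, "ax": 0, "ay": 0, "az": 0, "grip": 0}, {"tx": 0, "ty": 0, "tz": 30, "ax": 0, "ay": 0, "az": 0, "grip": 0}, {"tx": 0, "ty": 0, "tz": 40, "ax": 0, "ay": 0, "az": 0, "grip": 0}, {"tx": 0, "ty": 0, "tz": 30, "ax": 0, "ay": 0, "az": 0, "grip": 0}, {"tx": 0, "ty": 0, "tz": 20, "ax": 0, "ay": 0, "az": 0, "grip": 0}, {"tx": -0.9, "ty": -28.1, "tz": 0, "ax": 0, "ay": 0, "az": 0, "grip": 0}, {"tx": -0.9, "ty": -28.1, "tz": 0, "ax": 0, "ay": 0, "az": 0, "grip": 0}, {"tx": -0.9, "ty": -28.1, "tz": 0, "ax": 0, "ay": 0, "az": 0, "grip": 0}, {"tx": -0.9, "ty": -28.1, "tz": 0, "ax": 0, "ay": 0, "az": 0, "grip": 0}, {"tx": -0.9, "ty": -28.1, "tz": 0, "ax": 0, "ay": 0, "az": 0, "grip": 0}, {"tx": -0.9, "ty": -28.1, "tz": 0, "ax": 0, "ay": 0, "az": 0, "grip": 0}, {"tx": -0.9, "ty": -28.1, "tz": 0, "ax": 0, "ay": 0, "az": 0, "grip": 0}, {"tx": -0.9, "ty": -28.1, "tz": 0, "ax": 0, "ay": 0, "az": 0, "grip": 0}, {"tx": -0.9, "ty": -28.1, "tz": 0, "ax": 0, "ay": 0, "az": 0, "grip": 0}, {"tx": -0.9, "ty": -28.1, "tz": 0, "ax": 0, "ay": 0, "az": 0, "grip": 0}, {"tx": 0, "ty": 0, "tz": 0, "ax": 0, "ay": 0, "az": 0, "grip": 0}, {"tx": 0, "ty": 0, "tz": 0, "ax": 0, "ay": 0, "az": 0, "grip": 0}, {"tx": 0, "ty": 0, "tz": 0, "ax": 0, "ay": 0, "az": 0, "grip": 0}]}}

```text
clock: 37.25
eef_pos: [0.4972, 0.0805, 0.1832]
eef_rot: [0.683, 0.731, 0.0, 0.0]
force: [-0.3, 0.4, -1.4]
gripper_width: 0.333
grasp_force: 39.9
```

Emit:
{"op": "apply_moves", "data": {"series": [{"tx": 0, "ty": -0.5, "tz": -25, "ax": 0, "ay": 0, "az": 0, "grip": 0}, {"tx": 0, "ty": 0, "tz": -25, "ax": 0, "ay": 0, "az": 0, "grip": 0}, {"tx": 0, "ty": 0, "tz": -15, "ax": 0, "ay": 0, "az": 0, "grip": 0}, {"tx": 0, "ty": 0, "tz": -5, "ax": 0, "ay": 0, "az": 0, "grip": 0}, {"tx": 0, "ty": 0, "tz": -5, "ax": 0, "ay": 0, "az": 0, "grip": 0}, {"tx": 0, "ty": 0, "tz": -5, "ax": 0, "ay": 0, "az": 0, "grip": 0}, {"tx": 0, "ty": 0, "tz": -5, "ax": 0, "ay": 0, "az": 0, "grip": 0}, {"tx": 0, "ty": 0, "tz": 0, "ax": 0, "ay": 0, "az": 0, "grip": 0}, {"tx": 0, "ty": 0, "tz": 0, "ax": 0, "ay": 0, "az": 0, "grip": 0}]}}

```text
clock: 38.15
eef_pos: [0.4972, 0.0795, 0.0979]
eef_rot: [0.683, 0.731, 0.0, 0.0]
force: [0.2, 0.4, 0.4]
gripper_width: 0.332
grasp_force: 39.9
```

Emit:
{"op": "apply_moves", "data": {"series": [{"tx": 0, "ty": 0, "tz": -8, "ax": 0, "ay": 0, "az": 0, "grip": 0}, {"tx": 0, "ty": 0, "tz": -8, "ax": 0, "ay": 0, "az": 0, "grip": 0}, {"tx": 0, "ty": 0, "tz": -8, "ax": 0, "ay": 0, "az": 0, "grip": 0}, {"tx": 0, "ty": 0, "tz": -8, "ax": 0, "ay": 0, "az": 0, "grip": 0}, {"tx": 0, "ty": 0, "tz": -5, "ax": 0, "ay": 0, "az": 0, "grip": 0}, {"tx": 0, "ty": 0, "tz": -2, "ax": 0, "ay": 0, "az": 0, "grip": 0}, {"tx": 0, "ty": 0, "tz": 0, "ax": 0, "ay": 0, "az": 0, "grip": 0}, {"tx": 0, "ty": 0, "tz": 0, "ax": 0, "ay": 0, "az": 0, "grip": 0}]}}

```text
clock: 38.95
eef_pos: [0.4971, 0.0795, 0.0587]
eef_rot: [0.683, 0.731, 0.0, 0.0]
force: [-0.7, 0.5, -0.4]
gripper_width: 0.336
grasp_force: 40.0
```

Emit:
{"op": "apply_moves", "data": {"series": [{"tx": 0, "ty": 0, "tz": -1.5, "ax": 0, "ay": 0, "az": 0, "grip": 0}, {"tx": 0, "ty": 0, "tz": 0, "ax": 0, "ay": 0, "az": 0, "grip": 0}, {"tx": 0, "ty": 0, "tz": 0, "ax": 0, "ay": 0, "az": 0, "grip": 0.65}, {"tx": 0, "ty": 0, "tz": 0, "ax": 0, "ay": 0, "az": 0, "grip": 0.65}, {"tx": 0, "ty": 0, "tz": 0, "ax": 0, "ay": 0, "az": 0, "grip": 0.65}, {"tx": 0, "ty": 0, "tz": 15, "ax": 0, "ay": 0, "az": 0, "grip": 0.65}, {"tx": 0, "ty": 0, "tz": 35, "ax": 0, "ay": 0, "az": 0, "grip": 0.65}, {"tx": 0, "ty": 0, "tz": 40, "ax": 0, "ay": 0, "az": 0, "grip": 0.65}, {"tx": 0, "ty": 0, "tz": 40, "ax": 0, "ay": 0, "az": 0, "grip": 0.65}, {"tx": 0, "ty": 35, "tz": 0, "ax": 0, "ay": 0, "az": 0, "grip": 0.65}, {"tx": 0, "ty": 35, "tz": 0, "ax": 0, "ay": 0, "az": 0, "grip": 0.65}, {"tx": 0, "ty": 35, "tz": 0, "ax": 0, "ay": 0, "az": 0, "grip": 0.65}, {"tx": 0, "ty": 35, "tz": 0, "ax": 0, "ay": 0, "az": 0, "grip": 0.65}, {"tx": 0, "ty": 35, "tz": 0, "ax": 0, "ay": 0, "az": 0, "grip": 0.65}, {"tx": 0, "ty": 35, "tz": 0, "ax": 0, "ay": 0, "az": 0, "grip": 0.65}, {"tx": 0, "ty": 35, "tz": 0, "ax": 0, "ay": 0, "az": 0, "grip": 0.65}, {"tx": 0, "ty": 0, "tz": 0, "ax": 0, "ay": 0, "az": 0, "grip": 0.65}, {"tx": 0, "ty": 0, "tz": 0, "ax": 0, "ay": 0, "az": 0, "grip": 0.65}]}}

```text
clock: 40.75
eef_pos: [0.4968, 0.3248, 0.1866]
eef_rot: [0.682, 0.731, -0.0, -0.0]
force: [0.2, -0.5, -0.6]
gripper_width: 0.655
grasp_force: 0.0
```

```bash
python3 - <<'E'
from h import *
s=snap("top"); q=snap("side")
a=cv2.resize(s["color"][100:300,270:560],None,fx=1.5,fy=1.5); b=cv2.resize(q["color"][150:290,220:450],None,fx=1.5,fy=1.5)
W=np.zeros((520,800,3),np.uint8); W[:300,:435]=a; W[:210,440:785]=b
for P in([.5115,-.1287],[.5066,-.0593],[.5019,.0103],[.4972,.080]):
    print(proj(s,[*P,.11])[0],(proj(s,[*P,.11])[0]-[270,100])*1.5,(proj(q,[*P,.11])[0]-[220,150])*1.5+[440,0])
cv2.imwrite("pics/w9.png",W[:305,:,::-1])
E
```

```text
[419.24048851 231.59349315] [223.86073276 197.39023973] [679.84878247  66.1302599 ]
[385.19961851 234.67060897] [172.79942776 202.00591346] [655.13101243  82.06318727]
[351.07673014 237.65027064] [121.61509521 206.47540596] [628.24187542  99.27453779]
[316.93460453 240.62794774] [ 70.40190679 210.94192161] [599.08534934 117.93222253]
```

View pics/w9.png

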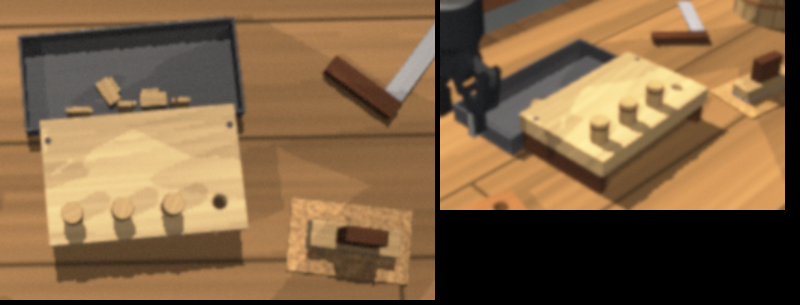

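Three dogs stand home: their tops at (173,203), (122,207) and (72,211) match the predicted home positions. The chips are in the tray around (65–190, 90–110), and the scraper is flat in the middle of its mat at (350,240). Handing in.

```bash
python3 -c "
from bench import arm
print(arm.close_job())"
```

```text
the job is handed in; nothing more can be done
None
```

I handed the job in, and no verdict came back: the last pictures show all 5 chips in the tray, the 3 dogs home in the board and the scraper flat in the middle of its mat, with the mallet, square and glue bottle never approached.

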